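# Uncap the board-cleaner bottle in the latched case

## Task

Swing the latch lever clear of the case lid, then open the lid until it stands upright and leave it open. Press the bottle's safety cap down, twist it anticlockwise while it is pressed, lift it off, and finish while still holding the cap upright and still in the gripper, a few centimetres straight above the bottle mouth and touching nothing else. Leave the other things on the bench and in the case where they are.

Things in the scene. Friction and masses are not known exactly. Their poses are not given: they have to be found in the camera images.
- case: Aluminium chemical case fixed to the bench: open box 210 (x) by 180 (y) by 80 mm high, walls 5 mm, origin at the centre of its underside. Its x points away from the robot within 0.25 rad, y to the left, z up. The latch lever stands on a post at its near (-x) side, the lid is hinged on its left (+y) rim. The bottle stands inside, with a tin and a spool under 25 mm high at the far corners.
- latch (a joint): Angle (rad) of the steel latch lever on its upright pivot. At 0 it points along the case's +x over the lid and holds it shut; it grows anticlockwise from above (tip to the robot's left) up to a stop at 1.6, where it points along +y outside the lid. Clear of the lid from 1.23. Starts at 0 to 0.2. Needs about 1 N at the peg and stays where it is left.
- latch_peg (a point): Centre of the upright round peg at the tip of the latch lever: 12 mm diameter, 34 mm tall (17 mm above and below this point); the lever's flat arm lies right below the peg. The peg travels on a circle of 45 mm radius about latch_pivot.
- latch_pivot (a point): Point on the upright pivot axis of the latch, at the height of latch_peg; in the case's frame at x -127, y 0, z 151.5 mm.
- lid (a joint): Opening angle (rad): 0 shut, 1.57 upright, stop at 1.75. Aluminium cover 210 x 180 mm, 45 mm deep, 0.25 kg, top 125.5 mm above the bench when shut. It turns about a line along the case's x through lid_hinge; the free edge (case's -y side) goes up and over to +y. A stiff hinge holds it at any angle; moving it takes about 3 N at the bar. The latch blocks it.
- lid_hinge (a point): Middle of the lid's hinge line; in the case's frame at x 0, y +90, z 80.5 mm.
- lid_bar (a point): Middle of the lid's steel bar handle: round, 10 mm thick, 90 mm long, along the case's x, 42 mm out from the lid's -y face (37 mm clear gap). When shut it lies 17 mm below the lid's top, in the case's frame at x 0, y -132, z 108.5 mm. It can stay pinched from above while the lid opens, as it turns between the fingers. 224 mm from lid_hinge.
- bottle: White plastic bottle, fixed (it cannot turn or lift), standing in a 90 mm square rubber holder in the case; body 74 mm diameter up to 55 mm, shoulder to 66 mm, neck 32 mm diameter to 96 mm. Origin at the centre of its underside, z up.
- bottle_mouth (a point): Centre of the bottle's mouth, on the neck's upper rim 96 mm above the bottle's origin, 101 mm above the bench; hidden under the cap at first.
- cap_center (a point): Centre (half-way up) of the loose round black ribbed cap, 56 mm across, 28 mm tall, 26 to 49 g, z its axis, up. Locked at first, this point 93 mm above the bottle's origin (98 above the bench). Pressed down 4 mm or more (bottoms at 7) and kept so, it turns anticlockwise from above; from 0.8 to 1.5 rad (best 1.15) it is free and lifts straight off. Unpressed it turns under 0.2 rad and cannot lift.
- seal (a joint): Travel in m of the sprung seal in the bottle's mouth that carries the cap: 0 with the cap locked, grows as the cap is pressed down, below 0 with the cap off. The spring pushes up with 4 N at 0 and 0.8 N more per mm, so about 8 N at 5 mm.
- tin: Bystander: small round tin in the case, 36 mm diameter, 22 mm tall.
- wire_spool: Bystander: wire spool standing in the case, 36 mm diameter, 24 mm tall.
- reel_a: Bystander: component reel lying flat, 150 mm diameter, 12 mm thick.
- reel_b: Bystander: component reel lying flat, 150 mm diameter, 12 mm thick.
- screwdriver: Bystander: screwdriver lying on the bench.
- brush: Bystander: brush lying beyond the case.
- parts_tray: Bystander: black divided tray 120 x 90 x 35 mm.
- cup: Bystander: white cup, 72 mm across, 85 mm tall.

How it is judged:
By the outcome, as a careful person would: the job done as asked, in the order asked, and still so for the second after the job is handed in, while the arm keeps its last pose, push and grip.
It also fails if it takes over 56 s, if anything falls off the work surface, if the arm or the gripper's body presses on something with over 40 N, if the wrist force passes 120 N, or if a joint passes its speed limit or range.

## Robot

A 6-joint arm with a two-finger parallel gripper is mounted at the origin on the work surface. World frame = base frame: x ahead of the robot, y to its left, z up, the work surface at z = 0. Lengths are in m, angles in degrees, forces in N, time in s.
With the tool pointing down it reaches from about 0.375 to 0.9 m from the base axis. Payload 3.1 kg.
Tool frame: the origin (TCP) lies at the very end of the fingers, on their centre line; the grasp point (between the pads) lies 19 mm behind it; z points along the fingers, x is the direction in which the jaws open and shut, and the axes are right-handed (so a half turn about z gives the same grasp; the last joint's range is limited). The gripper opens to 87 mm and grips with 3 to 60 N. Pads are 19 mm wide; open, the fingers measure 117 mm over their backs; the gripper's body (75 mm by 190 mm) begins 51 mm behind the grasp point.
Start: joints at [67.065, 30.224, 82.088, -0, 67.689, -10.227], TCP at [0.137, 0.61, 0.187] pointing down, gripper open.
Joint ranges: [-176.69, 176.69], [-43.24, 126.21], [12.49, 139.97], [-82, 262], [0, 151.66], [-163.58, 163.58]. Speed limits (degrees/s): [159.86, 159.86, 180, 180, 180, 180].

## Interface

Orientations are given as a 3x3 rotation matrix whose columns are the frame's x, y, z axes.
In Python, from rig import read_state, capture, bot gives the robot as it stands.
- The arm moves only by the shell command python3 -m crank 'ROWS' [OPENING]. ROWS is JSON, a list of rows, each a list of 2 entries, a list of its own where there are three numbers: the shift along the tool's x, y, z in cm, then the turn, a rotation vector about the tool's x, y, z in rad. In form: [[[dx, dy, dz], [wx, wy, wz]], ...]. A call has 1 to 12 rows; each row shifts and turns the commanded pose from where the row before left it, along the tool's axes as they then stand; what a row does not reach is not made up. A row lasts 1/10 s, in which the tool goes at most 50 mm and 8.59 degrees, less where a joint would pass 70% of its speed; a pose out of reach is approached as far as the arm can. A call with a gripper value outside its range is refused whole. OPENING is the closure, from -1 (fully open) to 1 (shut), set as the call begins (- or left out, the last holds). The fingers move at their own pace and stop on an object; the grip force is fixed at half the most. Time passes only in rows, so rows that do not move let the fingers close. It gives the time, the measured TCP pose, the force and the opening at its end, in the units of the state.
- read_state(): the state, without advancing time (a new reading comes with each control period).
- capture(name): name is "scene" or "top"; returns a dict with "pixels" (384x512x3 uint8, red, green, blue), "camera_matrix" (3x3 intrinsics, pixels), "R" (3x3) and "t" (3): a world point X has camera coordinates R X + t. Camera axes: x right, y down, z forward; pixel columns grow to the right and rows downward; lengths in m; the calibration is good to about 2 mm. A picture is of the moment at which its call begins. There is no depth.
- bot.hand_in(): hands the job in, once; it reports no verdict.
The state is a dict: "time_s": time; "joint_positions": joint angles; "qvel": joint speeds; "tau": joint torques, N m; "position": TCP position; "tcp_rot": TCP orientation; "force": force on the tool from outside, world axes, zero at the start; "moment": the same for the moment, N m; "opening": opening from 0.0 (shut) to 1.0 (fully open).
Only numpy, scipy, OpenCV 4.12 (cv2) and the standard library are available. Lean on these libraries where they do the work, as an engineer would, in place of code of your own. Each camera call takes 0.05 s, during which the arm holds its last target.

## Working session

There is one attempt and no reset: what is moved stays moved. The work goes in short steps, Python scripts to look and compute and a shell command to move; the robot and the scene stay as the last step left them, time stands still between calls to the robot, and variables do not carry over. Pictures are saved under pics/ and viewed, and the job is handed in when it is done.

```bash
ls; mkdir -p pics; python3 - <<'E'
from rig import read_state,capture
import cv2,numpy as np
s=read_state();print(s['time_s'],s['position'],np.round(s['tcp_rot'],3).tolist(),s['opening'],s['force'])
for n in('scene','top'):
    c=capture(n);cv2.imwrite(f'pics/{n}0.png',c['pixels'][:,:,::-1]);print(c['camera_matrix'],c['R'],c['t'])
E
```

```text
pics
0.0 [0.13713763 0.60894505 0.18587053] [[0.22, 0.976, -0.001], [0.976, -0.22, -0.002], [-0.002, -0.0, -1.0]] 0.9970265855703425 [-0.06043577 -0.47933712  0.32737452]
[[361.00627199   0.         254.7810878 ]
 [  0.         361.00627199 193.94341636]
 [  0.           0.           1.        ]] [[ 0.68186058  0.73144069 -0.0077893 ]
 [ 0.61664605 -0.58050991 -0.53174796]
 [-0.39346386  0.35777473 -0.84686683]] [-0.37448453 -0.26201112  1.39498108]
[[479.79936153   0.         256.05564008]
 [  0.         479.79936153 191.68656413]
 [  0.           0.           1.        ]] [[-2.38466717e-02 -9.99699643e-01 -5.65337712e-03]
 [-9.80905087e-01  2.44894344e-02 -1.92939052e-01]
 [ 1.93019549e-01  9.44472145e-04 -9.81194457e-01]] [0.00293218 0.55873985 1.47431974]
```

View pics/scene0.png

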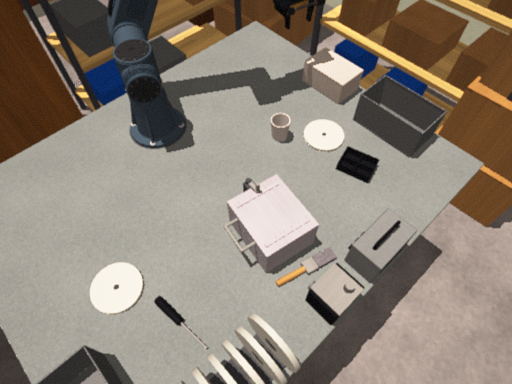

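View pics/top0.png

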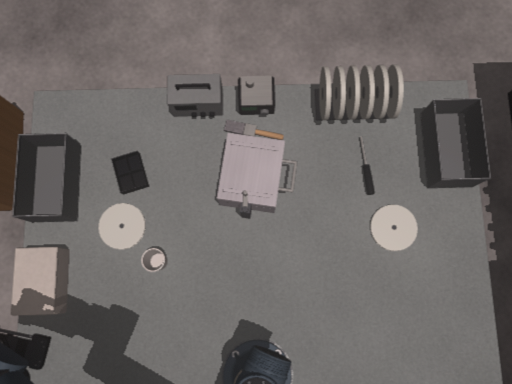

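The top view shows the case at about (250,172), with the latch at (246,200) and the bar at (290,176). I'll zoom in.

```bash
python3 - <<'E'
import cv2
a=cv2.imread('pics/top0.png')[115:225,205:310];cv2.imwrite('pics/top0z.png',cv2.resize(a,None,fx=5.5,fy=5.5,interpolation=cv2.INTER_CUBIC)[:600])
a=cv2.imread('pics/scene0.png')[170:275,215:325];cv2.imwrite('pics/scene0z.png',cv2.resize(a,None,fx=5.5,fy=5.5,interpolation=cv2.INTER_CUBIC))
E
```

```text
(no output)
```

View pics/top0z.png

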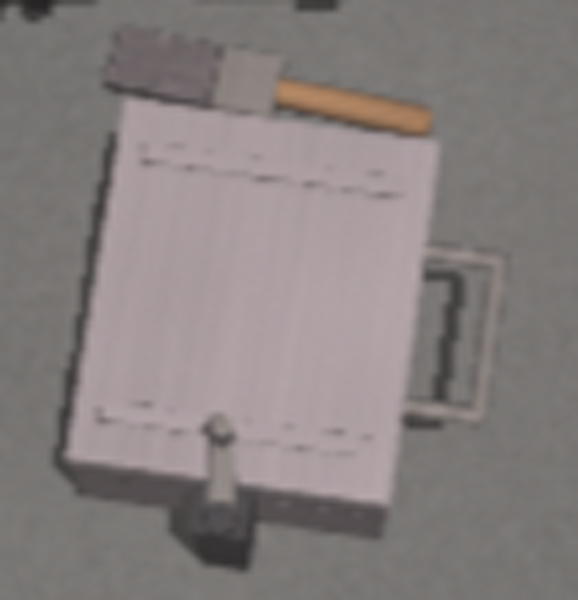

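View pics/scene0z.png

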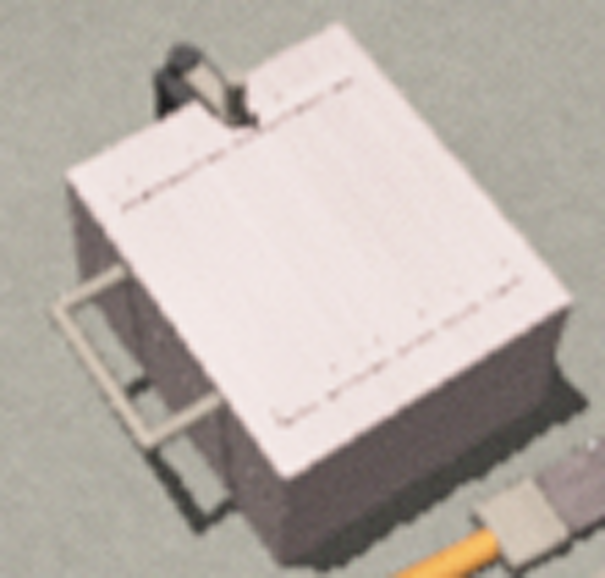

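```bash
cat > h.py <<'E'
import numpy as np,cv2
from rig import read_state,capture
cams={}
def cam(n):
    if n not in cams:
        import os,pickle
        f=f'cam_{n}.pkl'
        if not os.path.exists(f):
            c=capture(n);pickle.dump({k:np.array(c[k]) for k in('camera_matrix','R','t')},open(f,'wb'))
        cams[n]=pickle.load(open(f,'rb'))
    return cams[n]
def proj(n,X):
    c=cam(n);p=(np.atleast_2d(X)@c['R'].T+c['t'])@c['camera_matrix'].T
    return p[:,:2]/p[:,2:]
def back(n,uv,z):
    c=cam(n);d=c['R'].T@np.linalg.solve(c['camera_matrix'],[uv[0],uv[1],1]);o=-c['R'].T@c['t']
    return o+d*(z-o[2])/d[2]
def unz(p,o,f): return (np.array(p,float)+.5)/f-.5+np.array(o)
def rz(a): return np.array([[np.cos(a),-np.sin(a),0],[np.sin(a),np.cos(a),0],[0,0,1]])
E
python3 - <<'E'
from h import *
from scipy.optimize import least_squares
P=np.array([[.105,.09,.1255],[.105,-.09,.1255],[-.105,-.09,.1255],[-.105,.09,.1255]])
t=unz([(123,98),(440,140),(388,503),(67,460)],(205,115),5.5)
s=unz([(572,300),(287,475),(70,177),(342,22)],(215,170),5.5)
Q=lambda v:P@rz(v[2]).T+[v[0],v[1],0]
for f in ('t','s','b'):
    def r(v):
        a=(proj('top',Q(v))-t).ravel();b=(proj('scene',Q(v))-s).ravel()
        return {'t':a,'s':b,'b':np.r_[a,b]}[f]
    o=least_squares(r,[.5,0,0]);print(f,o.x,np.round(o.fun,1))
v=o.x;W=lambda p:rz(v[2])@p+[v[0],v[1],0]
print('bar',W([0,-.132,.1085]),'pivot',W([-.127,0,.1515]))
b=unz([(500,257),(478,418)],(205,115),5.5)
for p in b:print('bar end',back('top',p,.1085))
for p in unz([(62,312),(150,443)],(215,170),5.5):print('bar end s',back('scene',p,.1085))
print('peg top',back('top',unz((218,425),(205,115),5.5),.1685), back('scene',unz((236,88),(215,170),5.5),.1685))
for a in(0,.1,.2):
    print(a,W([-.127+.045*np.cos(a),.045*np.sin(a),.1515]))
E
```

```text
t [ 0.61675119  0.00340363 -0.16390201] [ 0.1 -0.1 -0.2 -0.   0.3  0.2 -0.2 -0.1]
s [ 0.62132481  0.00248288 -0.17083416] [ 0.7 -0.2 -0.   0.8 -0.6 -0.8 -0.1 -0.1]
b [ 0.61908068  0.00307829 -0.16729254] [ 0.3 -0.8 -0.  -0.6  0.3 -0.5 -0.2 -1.   0.2 -1.  -0.3  0.1 -1.  -1.2
 -0.6 -0.6]
bar [ 0.59710092 -0.12707888  0.1085    ] pivot [0.4938537  0.02422548 0.1515    ]
bar end [ 0.64112863 -0.13562567  0.1085    ]
bar end [ 0.54871833 -0.11966642  0.1085    ]
bar end s [ 0.5568845  -0.12000726  0.1085    ]
bar end s [ 0.64347401 -0.13570526  0.1085    ]
peg top [0.53654165 0.02401589 0.1685    ] [0.54582823 0.01568769 0.1685    ]
0 [0.53822546 0.01673238 0.1515    ]
0.1 [0.53875185 0.0211996  0.1515    ]
0.2 [0.53882963 0.02569706 0.1515    ]
```

Both cameras put the case at about (0.618, 0.003) with yaw -0.167 rad. The bar and peg positions agree with that to within a few mm, and the latch is at about 0.15 rad. Next I'll move towards the peg, staying high.

```bash
python3 -m crank '[[[-2.69,2.89,-0.1],[0,0,0]],[[-2.69,2.89,-0.1],[0,0,0]],[[-2.69,2.89,-0.1],[0,0,0]],[[-2.69,2.89,-0.1],[0,0,0]],[[-2.69,2.89,-0.1],[0,0,0]],[[-2.69,2.89,-0.1],[0,0,0]],[[-2.69,2.89,-0.1],[0,0,0]],[[-2.69,2.89,-0.1],[0,0,0]],[[-2.69,2.89,-0.1],[0,0,0]],[[-2.69,2.89,-0.1],[0,0,0]],[[-2.69,2.89,-0.1],[0,0,0]],[[-2.69,2.89,-0.1],[0,0,0]]]'
python3 -m crank '[[[-2.69,2.89,-0.1],[0,0,0]],[[-2.69,2.89,-0.1],[0,0,0]],[[-2.69,2.89,-0.1],[0,0,0]],[[-2.69,2.89,-0.1],[0,0,0]],[[-2.69,2.89,-0.1],[0,0,0]],[[-2.69,2.89,-0.1],[0,0,0]]]'
python3 -m crank '[[[0,0,0],[0,0,0.15]],[[0,0,0],[0,0,0.15]],[[0,0,0],[0,0,0.15]],[[0,0,0],[0,0,0.15]],[[0,0,0],[0,0,0.15]],[[0,0,0],[0,0,0.15]],[[0,0,0],[0,0,0.15]],[[0,0,0],[0,0,0.15]],[[0,0,0],[0,0,0.15]],[[0,0,0],[0,0,0.15]]]'
python3 -m crank '[[[0,0,0],[0,0,0.15]],[[0,0,0],[0,0,0.15]],[[0,0,0],[0,0,0.15]],[[0,0,0],[0,0,0.15]],[[0,0,0],[0,0,0.15]],[[0,0,0],[0,0,0.15]],[[0,0,0],[0,0,0.15]],[[0,0,0],[0,0,0.15]],[[0,0,0],[0,0,0.15]],[[0,0,0],[0,0,0]]]'
cat >> h.py <<'E'
def st():
    s=read_state();R=np.array(s['tcp_rot']);p=np.array(s['position'])
    print('t',round(s['time_s'],2),'p',np.round(p,4),'yaw',round(np.degrees(np.arctan2(R[1,0],R[0,0])),2),'tilt',np.round(R[:2,2],4),'F',np.round(s['force'],1),'M',np.round(s['moment'],2),'open',round(s['opening'],3),'q',np.round(s['joint_positions'],1))
    return p,R,s
def snap(n,name,c0=None,c1=None,f=5):
    a=capture(n)['pixels'][:,:,::-1]
    if c0: a=a[c0[1]:c1[1],c0[0]:c1[0]];a=cv2.resize(a,None,fx=f,fy=f,interpolation=cv2.INTER_CUBIC)
    cv2.imwrite('pics/'+name,a)
E
python3 - <<'E'
from h import *
st();snap('scene','s1.png',(190,110),(350,240),4.5);snap('top','t1.png',(180,110),(320,250),4)
E
```

```text
time_s: 1.4
position: [0.4054, 0.2171, 0.199]
tcp_rot: [[0.22, 0.975, 0.0], [0.975, -0.22, 0.0], [0.0, 0.0, -1.0]]
force: [0.2, -0.3, 0.0]
opening: 0.998
time_s: 2.0
position: [0.539, 0.0214, 0.2048]
tcp_rot: [[0.22, 0.975, -0.0], [0.975, -0.22, 0.0], [0.0, -0.0, -1.0]]
force: [0.1, 0.5, 0.4]
opening: 1.0
time_s: 3.0
position: [0.5382, 0.0229, 0.2047]
tcp_rot: [[0.988, -0.157, -0.0], [-0.157, -0.988, 0.0], [-0.0, 0.0, -1.0]]
force: [-0.2, -0.1, 0.2]
opening: 1.0
time_s: 4.0
position: [0.5382, 0.0229, 0.2047]
tcp_rot: [[0.07, -0.998, -0.0], [-0.998, -0.07, 0.0], [-0.0, 0.0, -1.0]]
force: [0.1, -0.8, 0.1]
opening: 0.998
t 4.0 p [0.5382 0.0229 0.2047] yaw -85.99 tilt [-0.0004  0.    ] F [ 0.1 -0.8  0.1] M [-0.11  0.14  0.01] open 0.998 q [-9.5 22.3 93.3 -0.  64.4 76.5]
```

View pics/s1.png

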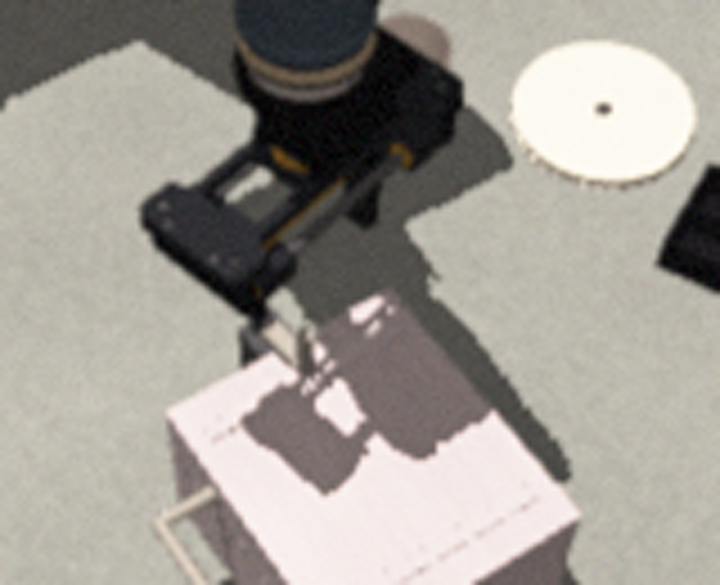

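View pics/t1.png

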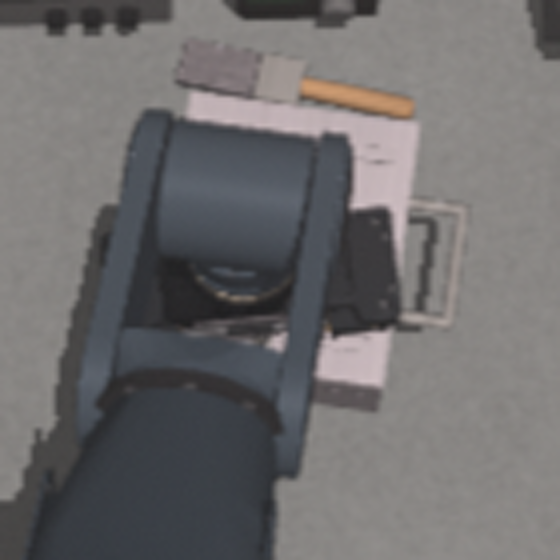

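The gripper body's long axis runs along the jaws, which matters for the lid later. The peg is between the fingers, so I'll descend and pinch it.

```bash
python3 -m crank '[[[0,0,2],[0,0,0.1]],[[0,0,2],[0,0,0]],[[0,0,1.2],[0,0,0]],[[0,0,1.0],[0,0,0]],[[0,0,0],[0,0,0]]]'
python3 -m crank '[[[0,0,0],[0,0,0]],[[0,0,0],[0,0,0]],[[0,0,0],[0,0,0]],[[0,0,0],[0,0,0]],[[0,0,0],[0,0,0]],[[0,0,0],[0,0,0]],[[0,0,0],[0,0,0]],[[0,0,0],[0,0,0]],[[0,0,0],[0,0,0]],[[0,0,0],[0,0,0]]]' 1
python3 - <<'E'
from h import *
st();snap('scene','s2.png',(190,110),(350,240),4.5)
E
```

```text
time_s: 4.6
position: [0.5375, 0.023, 0.1416]
tcp_rot: [[-0.029, -1.0, -0.003], [-1.0, 0.029, 0.0], [-0.0, 0.003, -1.0]]
force: [-0.3, 0.2, 0.3]
opening: 0.998
time_s: 5.6
position: [0.5384, 0.0229, 0.1428]
tcp_rot: [[-0.03, -1.0, -0.0], [-1.0, 0.03, 0.0], [-0.0, 0.0, -1.0]]
force: [-0.4, 0.4, -0.6]
opening: 0.175
t 5.6 p [0.5384 0.0229 0.1428] yaw -91.73 tilt [-0.0001  0.    ] F [-0.4  0.4 -0.6] M [-0.08  0.18 -0.04] open 0.175 q [-9.5 27.  97.1 -0.  55.9 82.3]
```

View pics/s2.png

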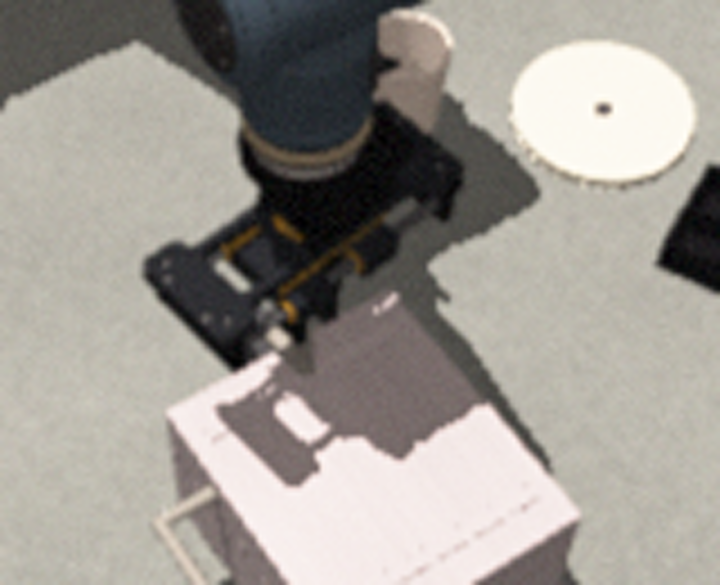

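```bash
python3 -m crank '[[[-0.61,0.04,0],[0,0,-0.136]],[[-0.61,0.04,0],[0,0,-0.136]],[[-0.61,0.04,0],[0,0,-0.136]],[[-0.61,0.04,0],[0,0,-0.136]],[[-0.61,0.04,0],[0,0,-0.136]]]'
python3 -m crank '[[[-0.61,0.04,0],[0,0,-0.136]],[[-0.61,0.04,0],[0,0,-0.136]],[[-0.61,0.04,0],[0,0,-0.136]],[[-0.61,0.04,0],[0,0,-0.136]],[[-0.61,0.04,0],[0,0,-0.136]],[[0,0,0],[0,0,0]]]'
python3 - <<'E'
from h import *
st();snap('scene','s3.png',(190,110),(350,240),4.5)
E
```

```text
time_s: 6.15
position: [0.5293, 0.0517, 0.1428]
tcp_rot: [[0.61, -0.793, 0.0], [-0.793, -0.61, 0.0], [0.0, -0.0, -1.0]]
force: [-0.1, -0.6, -0.5]
opening: 0.0
time_s: 6.75
position: [0.5033, 0.0683, 0.1428]
tcp_rot: [[0.971, -0.238, -0.001], [-0.238, -0.971, 0.0], [-0.001, 0.0, -1.0]]
force: [1.0, -0.4, -0.3]
opening: 0.006
t 6.75 p [0.5033 0.0683 0.1428] yaw -13.8 tilt [-0.0012  0.0001] F [ 1.  -0.4 -0.3] M [-0.09  0.01  0.03] open 0.006 q [ -4.9  24.9 101.3   0.   53.8   8.9]
```

View pics/s3.png

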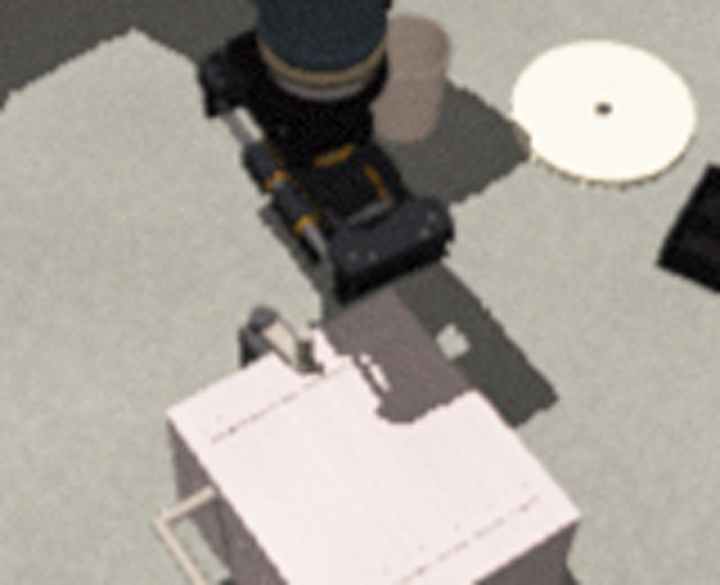

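The pinch missed: the fingers shut fully and the peg still sits at about (305,345) in the crop, where it was. I'll overlay the peg model for several angles.

```bash
python3 - <<'E'
from h import *
v=[.6187,.0031,-.167]
W=lambda p:rz(v[2])@np.array(p)+[v[0],v[1],0]
def model(n,th):
    c=W([-.127,0,0]);d=rz(v[2]+th)@[1,0,0]
    pts={'pivot':c+[0,0,.132],'pegbot':c+.045*d+[0,0,.1345],'pegtop':c+.045*d+[0,0,.1685]}
    return {k:proj(n,p)[0] for k,p in pts.items()}
for th in(0,.1,.2):
  for n in('scene','top'): print(th,n,{k:np.round(p,1) for k,p in model(n,th).items()})
a=cv2.imread('pics/scene0.png');t=cv2.imread('pics/top0.png')
x0,y0=232,165;A=cv2.resize(a[y0:y0+40,x0:x0+40],None,fx=14,fy=14,interpolation=cv2.INTER_CUBIC)
B=cv2.resize(t[185:215,230:260],None,fx=14,fy=14,interpolation=cv2.INTER_CUBIC)
cv2.imwrite('pics/z1.png',A);cv2.imwrite('pics/z2.png',B)
E
```

```text
0 scene {'pivot': array([247.8, 180.1]), 'pegbot': array([255.9, 190.1]), 'pegtop': array([255.9, 183.7])}
0 top {'pivot': array([244.8, 208.3]), 'pegbot': array([247. , 193.6]), 'pegtop': array([246.7, 191.4])}
0.1 scene {'pivot': array([247.8, 180.1]), 'pegbot': array([257.1, 189.3]), 'pegtop': array([257.1, 182.9])}
0.1 top {'pivot': array([244.8, 208.3]), 'pegbot': array([245.5, 193.4]), 'pegtop': array([245.2, 191.2])}
0.2 scene {'pivot': array([247.8, 180.1]), 'pegbot': array([258.3, 188.4]), 'pegtop': array([258.3, 182.1])}
0.2 top {'pivot': array([244.8, 208.3]), 'pegbot': array([244. , 193.4]), 'pegtop': array([243.6, 191.2])}
```

View pics/z1.png

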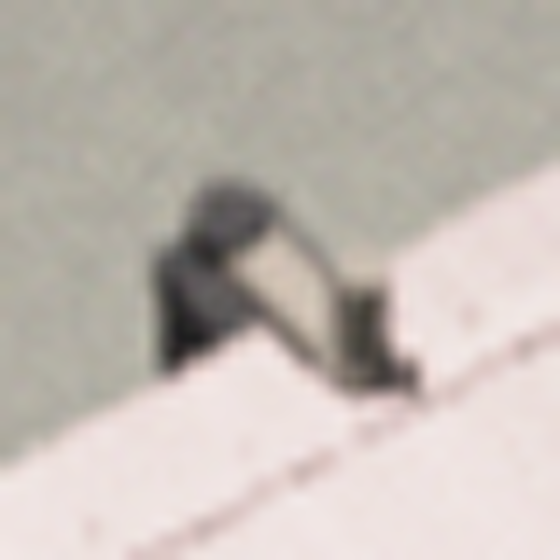

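View pics/z2.png

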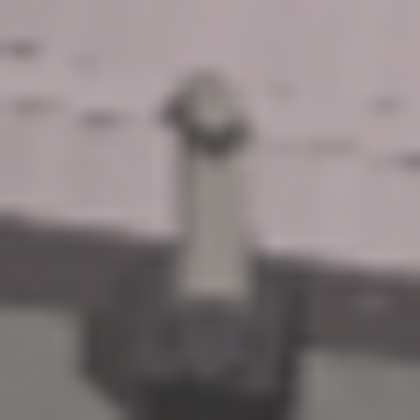

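```bash
python3 - <<'E'
from h import *
print('s2 tcp crop',(proj('scene',[.5384,.0229,.1428])[0]-[190,110])*4.5+2, 'grasp',(proj('scene',[.5384,.0229,.1618])[0]-[190,110])*4.5+2)
st()
a=capture('scene')['pixels'][:,:,::-1];b=cv2.imread('pics/scene0.png')
c=[cv2.resize(i[165:215,225:285],None,fx=6,fy=6,interpolation=cv2.INTER_CUBIC) for i in(b,a)]
cv2.imwrite('pics/cmp.png',np.hstack(c))
s2=cv2.imread('pics/s2.png');p=((proj('scene',[.5384,.0229,.1428])[0]-[190,110])*4.5+2).astype(int)
cv2.circle(s2,tuple(int(k) for k in p),4,(0,0,255),-1)
p=((proj('scene',[.5384,.0229,.1618])[0]-[190,110])*4.5+2).astype(int)
cv2.circle(s2,tuple(int(k) for k in p),4,(0,255,0),-1)
cv2.imwrite('pics/s2m.png',cv2.resize(s2[200:420,140:420],None,fx=2.5,fy=2.5))
E
```

```text
s2 tcp crop [306.06139602 350.55096567] grasp [306.02483586 334.53793201]
t 6.8 p [0.5041 0.0681 0.1429] yaw -13.95 tilt [-0.  0.] F [ 0.2 -0.2 -0.4] M [-0.12  0.07  0.05] open 0.006 q [ -4.9  24.9 101.3   0.   53.8   9. ]
```

View pics/cmp.png

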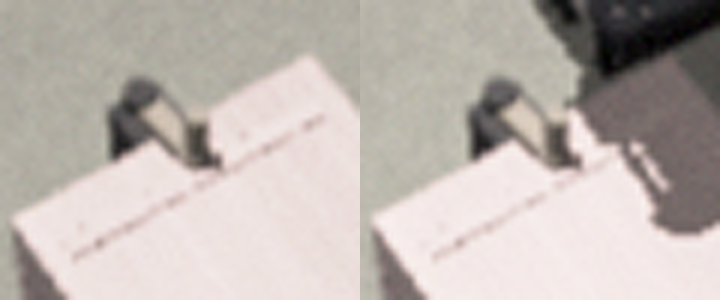

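View pics/s2m.png

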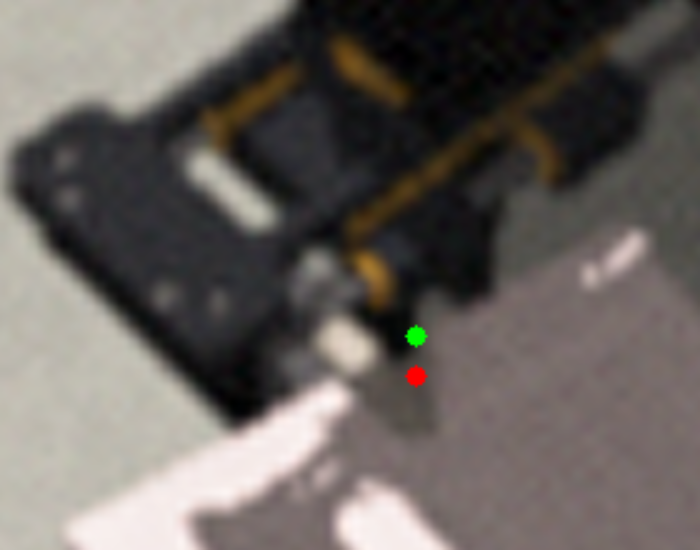

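```bash
python3 - <<'E'
from h import *
p,R,s=st()
for n,o in(('scene',(225,120)),('top',(205,140))):
    a=capture(n)['pixels'][:,:,::-1]
    z=cv2.resize(a[o[1]:o[1]+75,o[0]:o[0]+75],None,fx=8,fy=8,interpolation=cv2.INTER_CUBIC)
    for d,c in((0,(0,0,255)),(.019,(0,255,0)),(.07,(255,0,0)),(.12,(255,255,0))):
        q=(proj(n,p-R[:,2]*d)[0]+.5-o)*8; cv2.circle(z,tuple(int(k) for k in q),3,c,-1)
    cv2.imwrite(f'pics/g_{n}.png',z)
E
```

```text
t 6.85 p [0.5046 0.068  0.1429] yaw -13.97 tilt [ 0.0005 -0.0001] F [ 0.3 -0.3  0.6] M [-0.12  0.07  0.05] open 0.003 q [ -4.9  24.9 101.2  -0.   53.8   9.1]
```

View pics/g_scene.png

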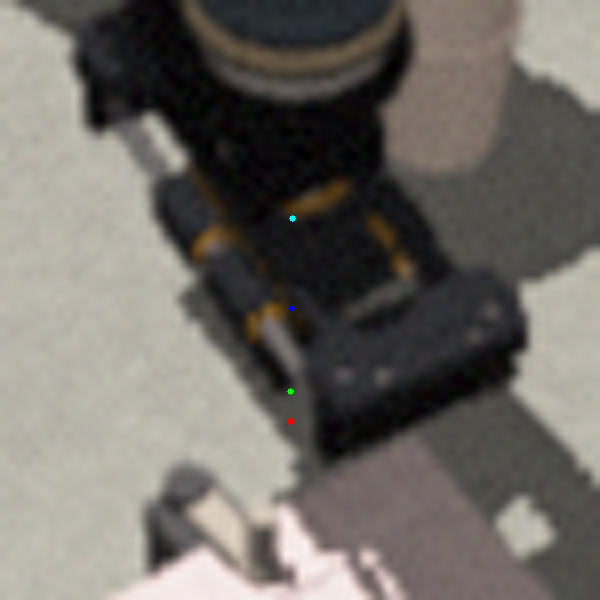

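View pics/g_top.png

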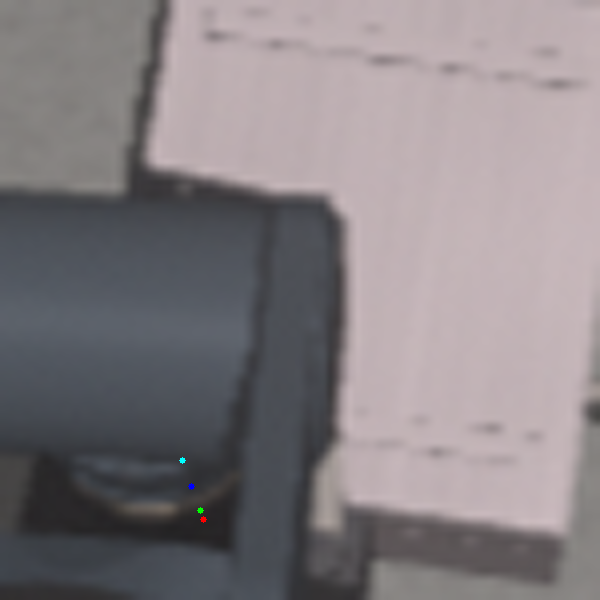

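```bash
python3 - <<'E'
from h import *
s=cv2.imread('pics/s1.png')
p=np.array([.5382,.0229,.2047]);x=np.array([.07,-.998,0]);y=np.array([-.998,-.07,0])
for sg in(1,-1):
  for e,c in((.0435,(0,0,255)),(.0585,(0,255,0))):
    for dz in(0,.019,.07):
      q=(proj('scene',p+sg*e*x+[0,0,dz])[0]+.5-[190,110])*4.5
      cv2.circle(s,tuple(int(k) for k in q),3,c,-1)
cv2.imwrite('pics/s1m.png',s[100:450,100:560])
print(-cam('scene')['R'].T@cam('scene')['t'])
E
```

```text
[ 0.96578901 -0.37727581  1.03912236]
```

View pics/s1m.png

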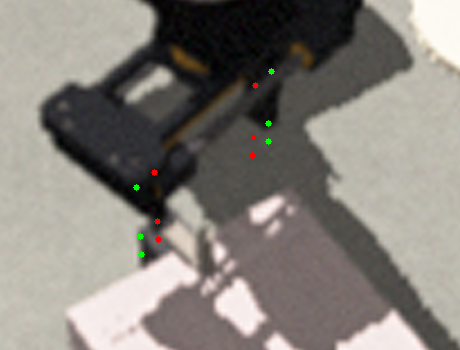

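```bash
python3 -m crank '[[[0,0,-3],[0,0,0]],[[0,0,-3],[0,0,0]],[[-2,0,0],[0,0,0]],[[0,0,0],[0,0,0]]]' 0
python3 -m crank '[[[0,0,0],[0,0,0]],[[0,0,0],[0,0,0]],[[0,0,0],[0,0,0]],[[0,0,0],[0,0,0]]]'
python3 - <<'E'
from h import *
p,R,s=st()
a=capture('scene')['pixels'][:,:,::-1]
o=(210,80);z=cv2.resize(a[o[1]:o[1]+110,o[0]:o[0]+110],None,fx=5.4,fy=5.4,interpolation=cv2.INTER_CUBIC)
z=np.clip((z/255.)**.5*255,0,255).astype(np.uint8)
w=z.copy()
h=s['opening']*.0435
for sg in(1,-1):
  for e,c in((h,(0,0,255)),(h+.015,(0,255,0))):
    for dz in(0,.019,.07):
      q=(proj('scene',p+sg*e*R[:,0]+[0,0,dz])[0]+.5-o)*5.4
      cv2.circle(w,tuple(int(k) for k in q),3,c,-1)
cv2.imwrite('pics/g2.png',z);cv2.imwrite('pics/g2m.png',w)
E
```

```text
time_s: 7.35
position: [0.4832, 0.0732, 0.2035]
tcp_rot: [[0.971, -0.239, -0.001], [-0.239, -0.971, 0.0], [-0.001, 0.0, -1.0]]
force: [0.2, -0.2, -0.4]
opening: 0.284
time_s: 7.75
position: [0.4852, 0.0727, 0.2024]
tcp_rot: [[0.971, -0.239, -0.001], [-0.239, -0.971, 0.0], [-0.001, 0.0, -1.0]]
force: [0.4, 0.3, -0.2]
opening: 0.49
t 7.75 p [0.4852 0.0727 0.2024] yaw -13.83 tilt [-0.0007  0.    ] F [ 0.4  0.3 -0.2] M [-0.11 -0.01 -0.03] open 0.49 q [-4.6 18.7 99.9 -0.  61.5  9.3]
```

View pics/g2.png

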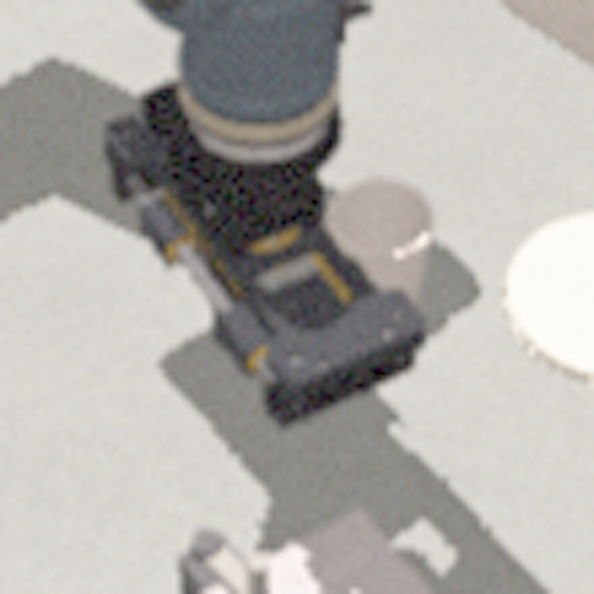

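View pics/g2m.png

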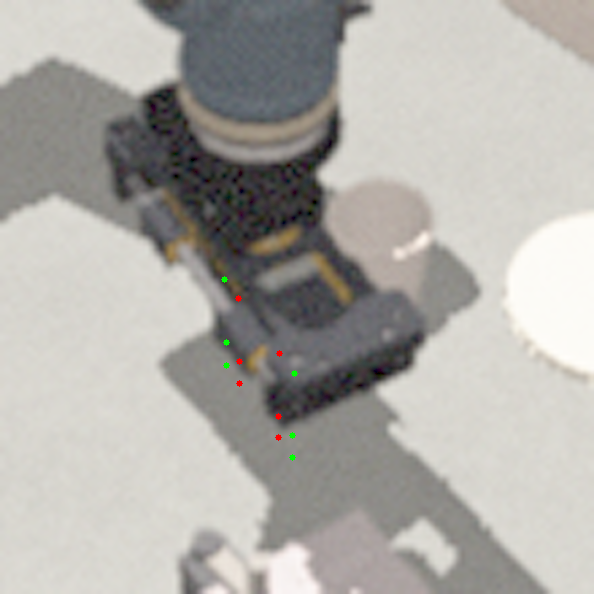

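```bash
python3 - <<'E'
from h import *
p,R,s=st()
w=cv2.imread('pics/g2.png');o=(210,80)
def P(x,y,d): return (proj('scene',p+x*R[:,0]+y*R[:,1]+[0,0,d])[0]+.5-o)*5.4
def line(pts,c): cv2.polylines(w,[np.array([P(*q) for q in pts]).astype(np.int32)],True,c,1)
for d,c in((.07,(0,0,255)),(.11,(0,255,0))):
    line([(-.095,-.0375,d),(.095,-.0375,d),(.095,.0375,d),(-.095,.0375,d)],c)
for sg in(1,-1):
    for d in(0,.07): line([(sg*.021,-.0095,d),(sg*.036,-.0095,d),(sg*.036,.0095,d),(sg*.021,.0095,d)],(255,0,0))
line([(0,0,.07),(0,0,.3)],(255,255,0))
cv2.imwrite('pics/g2b.png',w)
E
```

```text
t 7.8 p [0.4851 0.0727 0.2024] yaw -13.82 tilt [-0.0006  0.    ] F [0.  0.3 0.8] M [-0.12  0.09 -0.01] open 0.495 q [-4.6 18.7 99.9 -0.  61.5  9.3]
```

View pics/g2b.png

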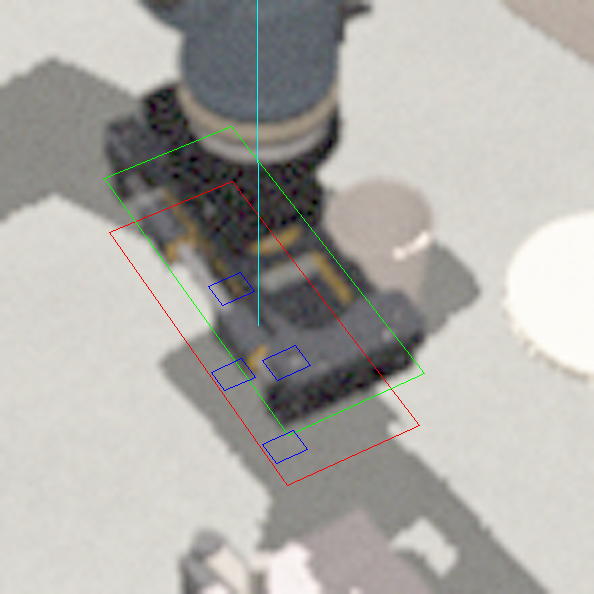

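The gripper body in the image looks 25–50 mm higher than the reported TCP implies. First I'll check that the cameras agree with each other, then probe a known surface by touch.

```bash
python3 - <<'E'
from h import *
from scipy.optimize import least_squares
t=unz([(123,98),(440,140),(388,503),(67,460)],(205,115),5.5)
s=unz([(572,300),(287,475),(70,177),(342,22)],(215,170),5.5)
P=np.array([[.105,.09,0],[.105,-.09,0],[-.105,-.09,0],[-.105,.09,0]])
for f in 'tsb':
    def r(v):
        q=P@rz(v[2]).T+[v[0],v[1],v[3]]
        a=(proj('top',q)-t).ravel();b=(proj('scene',q)-s).ravel()
        return {'t':a,'s':b,'b':np.r_[a,b]}[f]
    o=least_squares(r,[.6,0,-.16,.12]);print(f,np.round(o.x,4),np.abs(o.fun).max())
print('base',proj('scene',[0,0,0]),proj('top',[0,0,0]))
E
```

```text
t [ 0.6174  0.0034 -0.1639  0.1228] 0.28883086901254273
s [ 0.617   0.0073 -0.1706  0.1134] 0.5238321165890909
b [ 0.6187  0.0043 -0.1671  0.119 ] 0.6670630955418346
base [[157.8684728  126.13772405]] [[257.00988254 373.52162549]]
```

```bash
python3 -m crank '[[[3.8,-0.5,0],[0,0,0]],[[3.8,-0.5,0],[0,0,0]],[[3.8,-0.5,0],[0,0,0]],[[0,0,2],[0,0,0]],[[0,0,2],[0,0,0]],[[0,0,1.5],[0,0,0]],[[0,0,0.5],[0,0,0]],[[0,0,0],[0,0,0]]]' 1
python3 -m crank '[[[0,0,0.4],[0,0,0]],[[0,0,0.4],[0,0,0]],[[0,0,0],[0,0,0]]]'
python3 - <<'E'
from h import *
p,R,s=st()
snap('scene','s4.png',(200,90),(340,230),4.2)
E
```

```text
time_s: 8.6
position: [0.5986, 0.0602, 0.1419]
tcp_rot: [[0.971, -0.239, -0.002], [-0.239, -0.971, 0.0], [-0.002, 0.0, -1.0]]
force: [-0.4, 0.5, -0.1]
opening: 0.011
time_s: 8.9
position: [0.5991, 0.0602, 0.1349]
tcp_rot: [[0.971, -0.239, 0.0], [-0.239, -0.971, 0.0], [0.0, -0.0, -1.0]]
force: [0.2, -0.4, -0.5]
opening: 0.005
t 8.9 p [0.5991 0.0602 0.1349] yaw -13.81 tilt [0.0001 0.    ] F [ 0.2 -0.4 -0.5] M [-0.08  0.04  0.04] open 0.005 q [-4.9 32.  88.4  0.  59.6  8.9]
```

View pics/s4.png

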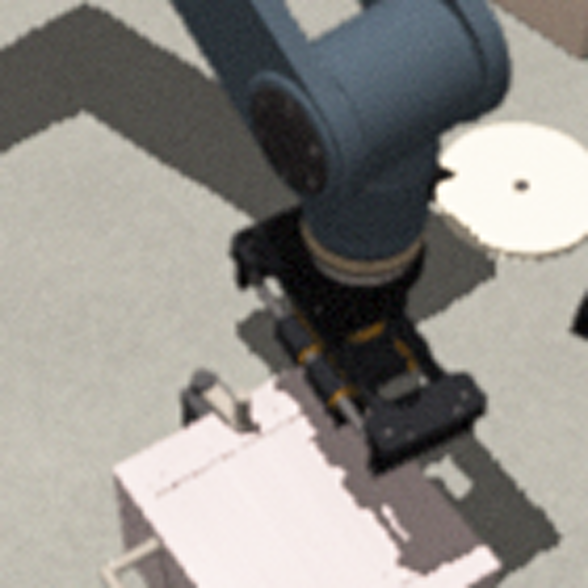

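```bash
python3 -m crank '[[[0,0,0.4],[0,0,0]],[[0,0,0.4],[0,0,0]],[[0,0,0],[0,0,0]]]'
python3 -m crank '[[[0,0,0.3],[0,0,0]],[[0,0,0.2],[0,0,0]],[[0,0,0],[0,0,0]]]'
python3 - <<'E'
from h import *
st()
E
```

```text
time_s: 9.25
position: [0.5986, 0.0602, 0.1262]
tcp_rot: [[0.971, -0.239, -0.001], [-0.239, -0.971, 0.0], [-0.001, 0.0, -1.0]]
force: [-0.5, 0.2, -0.3]
opening: 0.003
time_s: 9.55
position: [0.5989, 0.0601, 0.1214]
tcp_rot: [[0.971, -0.239, -0.001], [-0.239, -0.971, 0.0], [-0.001, 0.0, -1.0]]
force: [-0.2, 0.0, -0.5]
opening: 0.009
t 9.55 p [0.5989 0.0601 0.1214] yaw -13.81 tilt [-0.0008  0.    ] F [-0.2  0.  -0.5] M [-0.14  0.07  0.  ] open 0.009 q [-4.9 33.  89.  -0.  58.   8.9]
```

The reported TCP is already 4 mm below the lid top with no contact, so the reported height is biased. I'll keep probing.

```bash
python3 -m crank '[[[0,0,0.4],[0,0,0]],[[0,0,0.4],[0,0,0]],[[0,0,0],[0,0,0]]]'
python3 -m crank '[[[0,0,0.3],[0,0,0]],[[0,0,0.2],[0,0,0]],[[0,0,0],[0,0,0]]]'
```

```text
time_s: 9.85
position: [0.5986, 0.0602, 0.1131]
tcp_rot: [[0.971, -0.239, -0.002], [-0.239, -0.971, 0.0], [-0.002, 0.0, -1.0]]
force: [1.0, 0.4, -0.4]
opening: 0.005
time_s: 10.15
position: [0.5989, 0.0602, 0.1085]
tcp_rot: [[0.971, -0.239, -0.001], [-0.239, -0.971, 0.0], [-0.001, 0.0, -1.0]]
force: [-0.8, -0.2, 0.3]
opening: 0.008
```

```bash
python3 -m crank '[[[0,0,0.3],[0,0,0]],[[0,0,0.2],[0,0,0]],[[0,0,0],[0,0,0]]]'
```

```text
time_s: 10.45
position: [0.5989, 0.0602, 0.1035]
tcp_rot: [[0.971, -0.239, -0.001], [-0.239, -0.971, 0.0], [-0.001, 0.0, -1.0]]
force: [0.5, 1.1, -0.0]
opening: 0.008
```

```bash
python3 -m crank '[[[0,0,0.3],[0,0,0]],[[0,0,0.2],[0,0,0]],[[0,0,0],[0,0,0]]]'
```

```text
time_s: 10.75
position: [0.5988, 0.0602, 0.0984]
tcp_rot: [[0.971, -0.239, -0.001], [-0.239, -0.971, 0.0], [-0.001, 0.0, -1.0]]
force: [-0.4, -0.2, -0.5]
opening: 0.001
```

```bash
python3 -m crank '[[[0,0,0.3],[0,0,0]],[[0,0,0],[0,0,0]]]'
```

```text
time_s: 10.95
position: [0.5989, 0.0602, 0.0955]
tcp_rot: [[0.971, -0.239, -0.001], [-0.239, -0.971, 0.0], [-0.001, 0.0, -1.0]]
force: [0.9, 0.6, -0.7]
opening: 0.004
```

```bash
python3 -m crank '[[[0,0,0.3],[0,0,0]],[[0,0,0],[0,0,0]]]'
python3 - <<'E'
from h import *
p,R,s=st()
a=capture('scene')['pixels'][:,:,::-1]
o=(215,110);z=cv2.resize(a[o[1]:o[1]+110,o[0]:o[0]+110],None,fx=5.4,fy=5.4,interpolation=cv2.INTER_CUBIC)
w=np.clip((z/255.)**.6*255,0,255).astype(np.uint8)
def P(x,y,d): return (proj('scene',p+x*R[:,0]+y*R[:,1]+[0,0,d])[0]+.5-o)*5.4
def line(pts,c): cv2.polylines(w,[np.array([P(*q) for q in pts]).astype(np.int32)],True,c,1)
for d,c in((.07,(0,0,255)),(.11,(0,255,0))):
    line([(-.095,-.0375,d),(.095,-.0375,d),(.095,.0375,d),(-.095,.0375,d)],c)
cv2.imwrite('pics/g5.png',w)
E
```

```text
time_s: 11.15
position: [0.5988, 0.0602, 0.0924]
tcp_rot: [[0.971, -0.239, -0.001], [-0.239, -0.971, 0.0], [-0.001, 0.0, -1.0]]
force: [-0.8, -0.4, -0.1]
opening: 0.005
t 11.15 p [0.5988 0.0602 0.0924] yaw -13.81 tilt [-0.0008  0.0001] F [-0.8 -0.4 -0.1] M [-0.09  0.05 -0.03] open 0.005 q [-4.9 35.3 90.3  0.  54.5  8.9]
```

View pics/g5.png

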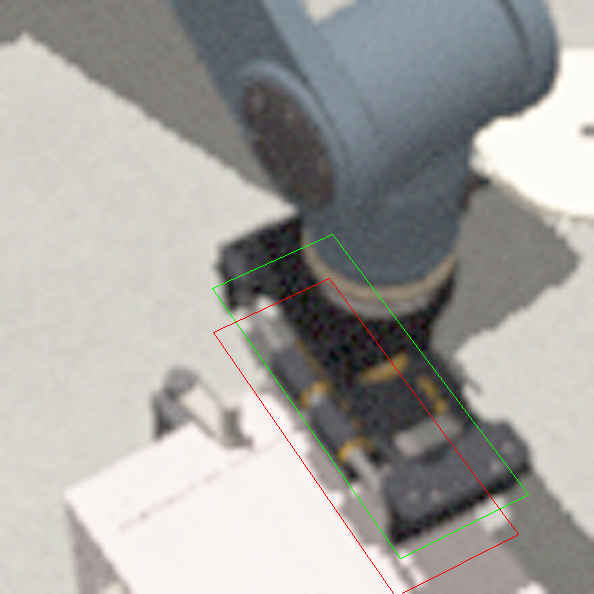

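```bash
python3 -m crank '[[[0,0,0.3],[0,0,0]],[[0,0,0.3],[0,0,0]],[[0,0,0],[0,0,0]]]'
```

```text
time_s: 11.5
position: [0.5997, 0.0601, 0.09]
tcp_rot: [[0.971, -0.238, 0.002], [-0.238, -0.971, -0.0], [0.002, -0.0, -1.0]]
force: [-4.9, 0.1, 18.0]
opening: 0.007
```

```bash
python3 -m crank '[[[0,0,0.3],[0,0,0]],[[0,0,0],[0,0,0]]]'
```

```text
time_s: 11.7
position: [0.5997, 0.0601, 0.0898]
tcp_rot: [[0.971, -0.238, 0.003], [-0.238, -0.971, -0.001], [0.003, 0.0, -1.0]]
force: [-9.5, 1.0, 31.7]
opening: 0.003
```

```bash
python3 -m crank '[[[0,0,0.3],[0,0,0]],[[0,0,0],[0,0,0]]]'
```

```text
time_s: 11.9
position: [0.5998, 0.0601, 0.0896]
tcp_rot: [[0.971, -0.238, 0.004], [-0.238, -0.971, -0.001], [0.004, 0.0, -1.0]]
force: [-13.9, 0.6, 46.9]
opening: 0.005
```

```bash
python3 -m crank '[[[0,0,0.3],[0,0,0]],[[0,0,0],[0,0,0]]]'
```

```text
time_s: 12.1
position: [0.5999, 0.0601, 0.0894]
tcp_rot: [[0.971, -0.237, 0.005], [-0.237, -0.971, -0.001], [0.005, 0.0, -1.0]]
force: [-18.6, 0.5, 61.2]
opening: 0.006
```

Two things here. I ran those four steps without reading the force between them, and it reached 61 N before I looked, though the contact itself was finger-end. The measurement is clear: contact at a reported z of about 0.0905 against a lid top of 0.1255. The fingertips are therefore about 35 mm above the reported TCP. I'll back off and use that offset.

```bash
python3 -m crank '[[[0,0,-2.5],[0,0,0]],[[0,0,-2.5],[0,0,0]],[[0,0,-3.2],[0,0,0]],[[-2.5,2.57,0],[0,0,0]],[[-2.5,2.57,0],[0,0,0]],[[0,0,0],[0,0,0.137]],[[0,0,0],[0,0,0.137]],[[0,0,0],[0,0,0.137]],[[0,0,0],[0,0,0.137]],[[0,0,0],[0,0,0.137]]]' 0
python3 -m crank '[[[0,0,0],[0,0,0.137]],[[0,0,0],[0,0,0.137]],[[0,0,0],[0,0,0.137]],[[0,0,0],[0,0,0.137]],[[0,0,0],[0,0,0.137]],[[0,0,0],[0,0,0]]]'
python3 - <<'E'
from h import *
p,R,s=st()
snap('scene','s6.png',(205,100),(325,220),4.8)
E
```

```text
time_s: 13.1
position: [0.5383, 0.0221, 0.1598]
tcp_rot: [[0.596, -0.803, 0.0], [-0.803, -0.596, -0.0], [0.0, -0.0, -1.0]]
force: [0.1, 0.9, 0.0]
opening: 0.505
time_s: 13.7
position: [0.5383, 0.0221, 0.1598]
tcp_rot: [[-0.04, -0.999, -0.0], [-0.999, 0.04, -0.0], [0.0, 0.0, -1.0]]
force: [0.1, -0.0, 0.2]
opening: 0.501
t 13.7 p [0.5383 0.0221 0.1598] yaw -92.3 tilt [-0. -0.] F [ 0.1 -0.   0.2] M [-0.04  0.2  -0.02] open 0.501 q [-9.5 25.6 96.2 -0.  58.2 82.8]
```

View pics/s6.png

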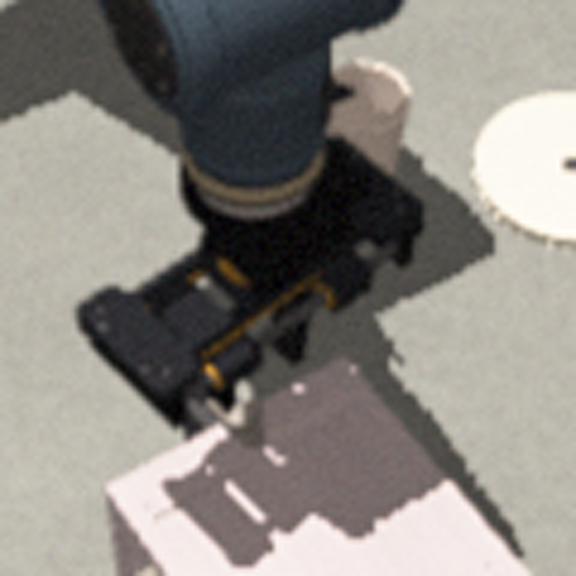

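```bash
python3 - <<'E'
from h import *
p=np.array([.5383,.0221,.1598]);x=np.array([-.04,-.999,0])
for off in(.0,.02,.035,.05): print(off,[np.round((proj('scene',p-x*e+[0,0,off])[0]+.5-[205,100])*4.8) for e in(.022,.037)])
E
```

```text
0.0 [array([281., 388.]), array([299., 375.])]
0.02 [array([281., 369.]), array([300., 356.])]
0.035 [array([281., 355.]), array([300., 342.])]
0.05 [array([282., 340.]), array([301., 327.])]
```

The visible fingertip at about (293,357) matches an offset of roughly 30–35 mm, with the lateral position fine. I'll descend and pinch.

```bash
python3 -m crank '[[[0,0,2],[0,0,0]],[[0,0,2],[0,0,0]],[[0,0,1.2],[0,0,0]],[[0,0,0],[0,0,0]]]'
python3 -m crank '[[[0,0,0],[0,0,0]],[[0,0,0],[0,0,0]],[[0,0,0],[0,0,0]],[[0,0,0],[0,0,0]],[[0,0,0],[0,0,0]],[[0,0,0],[0,0,0]],[[0,0,0],[0,0,0]]]' 1
python3 - <<'E'
from h import *
p,R,s=st()
E
```

```text
time_s: 14.15
position: [0.5369, 0.0224, 0.1062]
tcp_rot: [[-0.039, -0.999, -0.004], [-0.999, 0.039, 0.001], [-0.001, 0.004, -1.0]]
force: [0.7, -0.3, 0.4]
opening: 0.5
time_s: 14.85
position: [0.5388, 0.022, 0.1083]
tcp_rot: [[-0.04, -0.999, 0.001], [-0.999, 0.04, -0.0], [0.0, -0.001, -1.0]]
force: [-0.6, -0.3, 2.2]
opening: 0.127
t 14.85 p [0.5388 0.022  0.1083] yaw -92.29 tilt [ 0.0011 -0.0004] F [-0.6 -0.3  2.2] M [-0.14  0.19  0.03] open 0.127 q [-9.5 29.9 98.8 -0.  51.1 82.8]
```

Opening is about 11 mm, so the peg is held. Now the arc.

```bash
python3 -m crank '[[[-0.61,0.04,0],[0,0,-0.136]],[[-0.61,0.04,0],[0,0,-0.136]],[[-0.61,0.04,0],[0,0,-0.136]],[[0,0,0],[0,0,0]]]'
```

```text
time_s: 15.25
position: [0.5356, 0.0404, 0.1082]
tcp_rot: [[0.36, -0.933, 0.001], [-0.933, -0.36, -0.0], [0.001, -0.001, -1.0]]
force: [0.1, -0.4, 2.7]
opening: 0.124
```

```bash
python3 -m crank '[[[-0.61,0.04,0],[0,0,-0.136]],[[-0.61,0.04,0],[0,0,-0.136]],[[-0.61,0.04,0],[0,0,-0.136]],[[-0.61,0.04,0],[0,0,-0.136]],[[-0.61,0.04,0],[0,0,-0.136]],[[-0.61,0.04,0],[0,0,-0.136]],[[-0.61,0.04,0],[0,0,-0.136]],[[0,0,0],[0,0,0]]]'
python3 - <<'E'
from h import *
p,R,s=st()
snap('scene','s7.png',(205,100),(325,220),4.8)
d=p-np.array([.4937,.0242,0]);print('theta',np.arctan2(d[1],d[0])+.167,np.hypot(*d[:2]))
E
```

```text
time_s: 16.05
position: [0.5047, 0.0671, 0.1082]
tcp_rot: [[0.968, -0.25, 0.001], [-0.25, -0.968, -0.001], [0.001, 0.001, -1.0]]
force: [-0.5, -2.4, 3.0]
opening: 0.124
t 16.05 p [0.5047 0.0671 0.1082] yaw -14.5 tilt [ 0.0006 -0.001 ] F [-0.5 -2.4  3. ] M [-0.53  0.08  0.09] open 0.124 q [-5.000e+00  2.810e+01  1.031e+02 -1.000e-01  4.880e+01  9.600e+00]
theta 1.486813063586201 0.04427369910210802
```

View pics/s7.png

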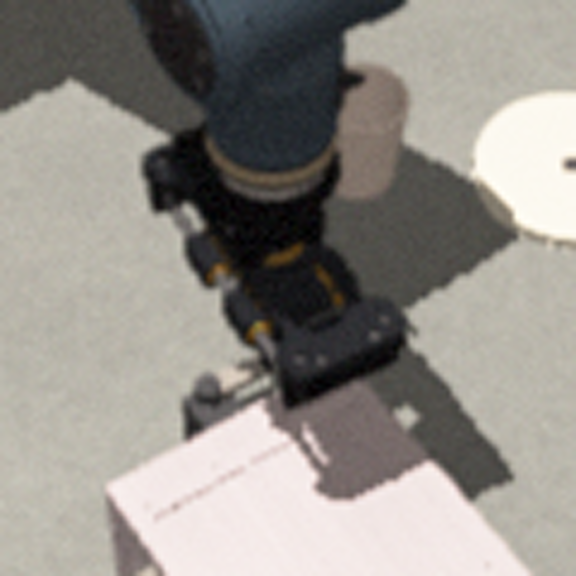

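The lever has swung to about 1.49 rad and now lies along the case's +y. I'll release, lift, and go to the bar.

```bash
python3 -m crank '[[[0,0,0],[0,0,0]],[[0,0,0],[0,0,0]],[[0,0,0],[0,0,0]],[[0,0,-3.2],[0,0,0]],[[0,0,-3.3],[0,0,0]],[[2.75,3.31,0],[0,0,0]],[[2.75,3.31,0],[0,0,0]],[[2.75,3.31,0],[0,0,0]],[[2.75,3.31,0],[0,0,0]],[[2.75,3.31,0],[0,0,0]]]' 0.26
python3 -m crank '[[[0,0,0],[0,0,0.1485]],[[0,0,0],[0,0,0.1485]],[[0,0,0],[0,0,0.1485]],[[0,0,0],[0,0,0.1485]],[[0,0,0],[0,0,0.1485]],[[0,0,0],[0,0,0.1485]],[[0,0,0],[0,0,0.1485]],[[0,0,0],[0,0,0.1485]],[[0,0,0],[0,0,0.1485]],[[0,0,0],[0,0,0.1485]],[[0,0,0],[0,0,0]]]'
python3 - <<'E'
from h import *
p,R,s=st()
snap('scene','s8.png',(195,100),(325,230),4.4)
snap('top','t8.png',(200,110),(320,230),4.4)
E
```

```text
time_s: 17.1
position: [0.5971, -0.128, 0.1725]
tcp_rot: [[0.968, -0.25, -0.001], [-0.25, -0.968, 0.001], [-0.001, -0.001, -1.0]]
force: [0.5, 0.5, 0.6]
opening: 0.37
time_s: 18.2
position: [0.5965, -0.1264, 0.1723]
tcp_rot: [[-0.165, -0.986, -0.001], [-0.986, 0.165, 0.001], [-0.001, 0.001, -1.0]]
force: [-0.4, 0.2, -0.7]
opening: 0.371
t 18.2 p [ 0.5965 -0.1264  0.1723] yaw -99.5 tilt [-0.0009  0.0009] F [-0.4  0.2 -0.7] M [ 0.01  0.17 -0.07] open 0.371 q [-22.5  30.   85.2   0.   64.9  77. ]
```

View pics/s8.png

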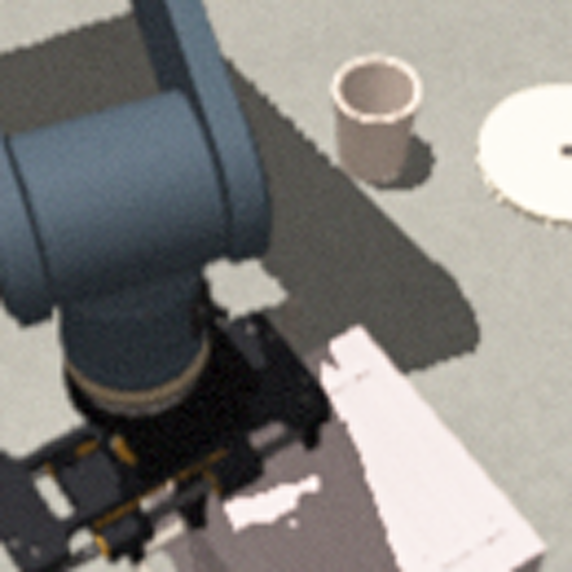

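View pics/t8.png

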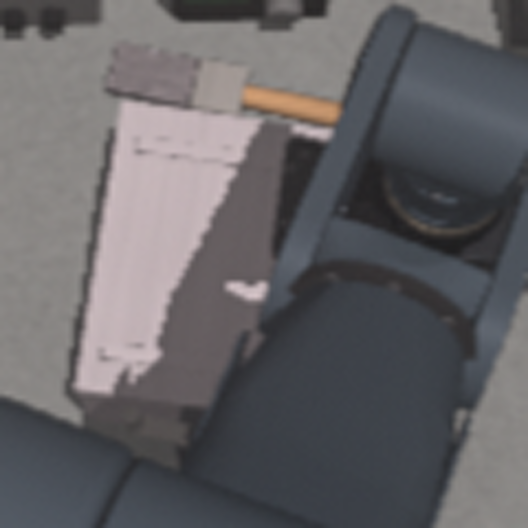

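```bash
python3 -m crank '[[[0,0,3],[0,0,0]],[[0,0,3],[0,0,0]],[[0,0,2.7],[0,0,0]],[[0,0,0.8],[0,0,0]],[[0,0,0],[0,0,0]]]'
```

```text
time_s: 18.8
position: [0.5958, -0.1264, 0.0766]
tcp_rot: [[-0.163, -0.987, -0.003], [-0.987, 0.163, 0.001], [-0.001, 0.003, -1.0]]
force: [-0.2, -0.2, -0.1]
opening: 0.37
```

```bash
python3 - <<'E'
from h import *
p,R,s=st()
snap('scene','s9.png',(195,130),(325,260),4.4)
E
```

```text
t 18.8 p [ 0.5958 -0.1264  0.0766] yaw -99.4 tilt [-0.0029  0.0013] F [-0.2 -0.2 -0.1] M [-0.04  0.16 -0.03] open 0.37 q [-22.5  37.1  89.7   0.   53.4  76.9]
```

View pics/s9.png

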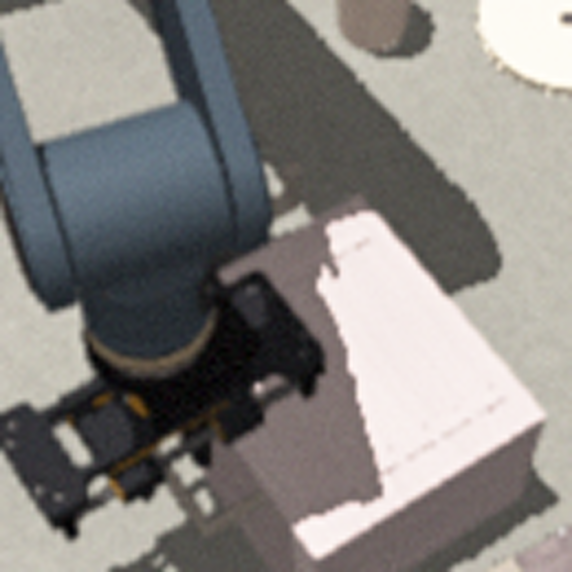

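```bash
python3 -m crank '[[[0,0,0.7],[0,0,0]],[[0,0,0],[0,0,0]]]'
```

```text
time_s: 19.05
position: [0.5972, -0.127, 0.0714]
tcp_rot: [[-0.164, -0.986, 0.001], [-0.986, 0.164, -0.0], [0.0, -0.001, -1.0]]
force: [0.5, 0.3, 0.1]
opening: 0.374
```

```bash
python3 -m crank '[[[0,0,0.7],[0,0,0]],[[0,0,0.6],[0,0,0]],[[0,0,0],[0,0,0]]]'
```

```text
time_s: 19.35
position: [0.596, -0.1265, 0.057]
tcp_rot: [[-0.164, -0.986, -0.002], [-0.986, 0.164, 0.001], [-0.0, 0.002, -1.0]]
force: [-0.3, 1.5, -0.1]
opening: 0.37
```

```bash
python3 -m crank '[[[0,0,0],[0,0,0]],[[0,0,0],[0,0,0]],[[0,0,0],[0,0,0]],[[0,0,0],[0,0,0]],[[0,0,0],[0,0,0]],[[0,0,0],[0,0,0]]]' 1
python3 - <<'E'
from h import *
p,R,s=st()
E
```

```text
time_s: 19.95
position: [0.5968, -0.1279, 0.0581]
tcp_rot: [[-0.164, -0.986, 0.0], [-0.986, 0.164, -0.002], [0.001, -0.0, -1.0]]
force: [-1.2, -5.4, 0.0]
opening: 0.105
t 19.95 p [ 0.5968 -0.1279  0.0581] yaw -99.46 tilt [ 0.0002 -0.0015] F [-1.2 -5.4  0. ] M [-0.79  0.42 -0.05] open 0.105 q [-22.5  38.6  90.3  -0.1  51.1  77. ]
```

Bar held, at about 9 mm opening. I'll compute the arc rows.

```bash
python3 - <<'E'
import numpy as np
n=20;f=np.linspace(0,1.60,n+1)
y=-.222*np.cos(f)+.028*np.sin(f);z=.028*np.cos(f)+.222*np.sin(f)
dx=-np.diff(y)*100;dz=-np.diff(z)*100
for i in range(n):print(i,round(dx[i],2),round(dz[i],2))
E
```

```text
0 -0.29 -1.77
1 -0.43 -1.74
2 -0.57 -1.7
3 -0.71 -1.64
4 -0.84 -1.58
5 -0.96 -1.51
6 -1.08 -1.43
7 -1.19 -1.34
8 -1.29 -1.24
9 -1.39 -1.13
10 -1.47 -1.02
11 -1.55 -0.9
12 -1.62 -0.77
13 -1.67 -0.64
14 -1.72 -0.5
15 -1.75 -0.36
16 -1.78 -0.22
17 -1.79 -0.08
18 -1.79 0.06
19 -1.78 0.2
```

```bash
python3 -m crank '[[[-0.29,0,-1.77],[0,0,0]],[[-0.43,0,-1.74],[0,0,0]],[[-0.57,0,-1.7],[0,0,0]],[[0,0,0],[0,0,0]]]'
```

```text
time_s: 20.35
position: [0.5992, -0.1148, 0.1118]
tcp_rot: [[-0.163, -0.987, 0.001], [-0.987, 0.163, -0.002], [0.002, -0.002, -1.0]]
force: [-2.9, -5.7, 1.3]
opening: 0.101
```

```bash
python3 -m crank '[[[-0.71,0,-1.64],[0,0,0]],[[-0.84,0,-1.58],[0,0,0]],[[-0.96,0,-1.51],[0,0,0]],[[-1.08,0,-1.43],[0,0,0]],[[0,0,0],[0,0,0]]]'
python3 - <<'E'
from h import *
p,R,s=st()
snap('scene','s10.png',(180,110),(330,260),4)
E
```

```text
time_s: 20.85
position: [0.6052, -0.0801, 0.1737]
tcp_rot: [[-0.163, -0.987, 0.002], [-0.987, 0.163, -0.005], [0.004, -0.002, -1.0]]
force: [-3.8, -6.2, 6.4]
opening: 0.104
t 20.85 p [ 0.6052 -0.0801  0.1737] yaw -99.37 tilt [ 0.0017 -0.0045] F [-3.8 -6.2  6.4] M [-1.45  0.71 -0.06] open 0.104 q [-17.9  29.9  85.2  -0.2  64.8  81.6]
```

View pics/s10.png

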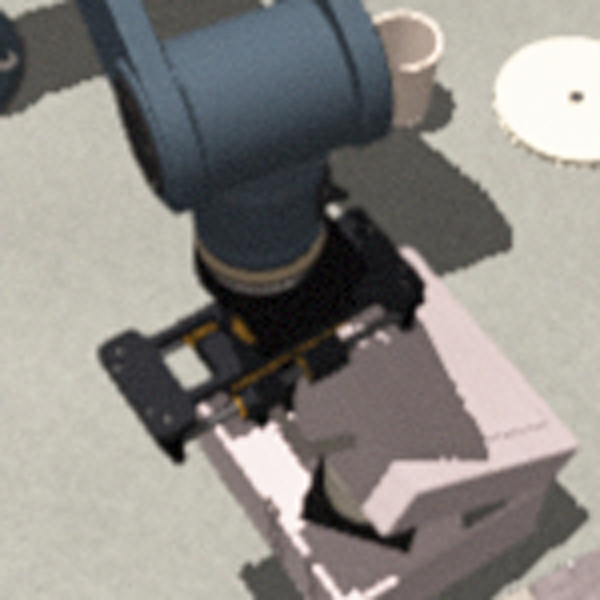

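The lid is opening with the bar held. I'll continue.

```bash
python3 -m crank '[[[-1.19,0,-1.34],[0,0,0]],[[-1.29,0,-1.24],[0,0,0]],[[-1.39,0,-1.13],[0,0,0]],[[-1.47,0,-1.02],[0,0,0]],[[0,0,0],[0,0,0]]]'
```

```text
time_s: 21.4
position: [0.6143, -0.0277, 0.2224]
tcp_rot: [[-0.163, -0.987, 0.003], [-0.987, 0.163, -0.006], [0.005, -0.004, -1.0]]
force: [-4.5, -7.7, 12.8]
opening: 0.108
```

```bash
python3 -m crank '[[[-1.55,0,-0.9],[0,0,0]],[[-1.62,0,-0.77],[0,0,0]],[[-1.67,0,-0.64],[0,0,0]],[[-1.72,0,-0.5],[0,0,0]],[[0,0,0],[0,0,0]]]'
```

```text
time_s: 21.9
position: [0.6262, 0.0401, 0.2497]
tcp_rot: [[-0.163, -0.987, 0.006], [-0.987, 0.163, 0.0], [-0.001, -0.006, -1.0]]
force: [-0.8, -1.3, 11.3]
opening: 0.104
```

```bash
python3 -m crank '[[[-1.75,0,-0.36],[0,0,0]],[[-1.78,0,-0.22],[0,0,0]],[[-1.79,0,-0.08],[0,0,0]],[[-1.79,0,0.06],[0,0,0]],[[-1.78,0,0.2],[0,0,0]],[[0,0,0],[0,0,0]]]'
python3 - <<'E'
from h import *
p,R,s=st()
v=[.618,.0031,-.167]
c=rz(v[2]).T@(p+[0,0,.054]-[v[0],v[1],0]);print('grasp in case',c);y,z=c[1]-.09,c[2]-.0805
print('phi',np.arctan2(z,-y)-np.arctan2(.028,.222),np.hypot(y,z))
snap('scene','s11.png',(180,80),(330,230),4)
E
```

```text
time_s: 22.5
position: [0.6415, 0.1302, 0.2509]
tcp_rot: [[-0.162, -0.987, 0.005], [-0.987, 0.162, 0.003], [-0.004, -0.005, -1.0]]
force: [5.9, 0.7, 2.8]
opening: 0.104
t 22.5 p [0.6415 0.1302 0.2509] yaw -99.34 tilt [0.0054 0.0034] F [5.9 0.7 2.8] M [-0.06 -0.76 -0.05] open 0.104 q [  1.6  29.   73.5   0.2  77.2 100.9]
grasp in case [0.0020071  0.1292615  0.30492693]
phi 1.618521238482686 0.2278352798485591
```

View pics/s11.png

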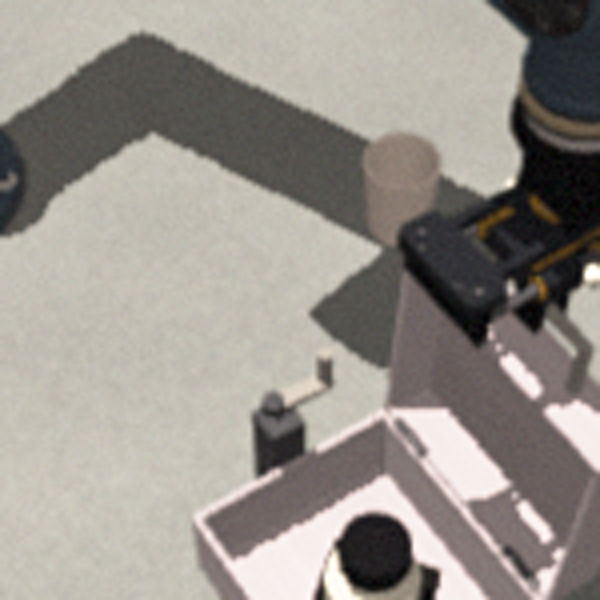

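The lid stands upright at about 1.6 rad and the latch is clear. I'll release, lift, and look for the cap.

```bash
python3 -m crank '[[[0,0,0],[0,0,0]],[[0,0,0],[0,0,0]],[[0,0,0],[0,0,0]],[[0,0,-2],[0,0,0]],[[0,0,-3],[0,0,0]],[[0,0,-3],[0,0,0]],[[0,0,0],[0,0,0]]]' 0.26
python3 - <<'E'
from h import *
p,R,s=st()
for n in('scene','top'):
    cv2.imwrite(f'pics/{n}12.png',capture(n)['pixels'][:,:,::-1])
a=cv2.imread('pics/scene12.png')[170:290,215:335];cv2.imwrite('pics/s12z.png',cv2.resize(a,None,fx=5,fy=5,interpolation=cv2.INTER_CUBIC))
a=cv2.imread('pics/top12.png')[115:225,190:310];cv2.imwrite('pics/t12z.png',cv2.resize(a,None,fx=5,fy=5,interpolation=cv2.INTER_CUBIC))
E
```

```text
time_s: 23.25
position: [0.6409, 0.1269, 0.3355]
tcp_rot: [[-0.164, -0.986, 0.008], [-0.986, 0.164, 0.001], [-0.002, -0.008, -1.0]]
force: [0.8, 0.3, 0.1]
opening: 0.369
t 23.25 p [0.6409 0.1269 0.3355] yaw -99.46 tilt [0.008 0.001] F [0.8 0.3 0.1] M [-0.05  0.12 -0.05] open 0.369 q [  1.4  25.6  66.5   0.   87.5 100.9]
```

View pics/s12z.png

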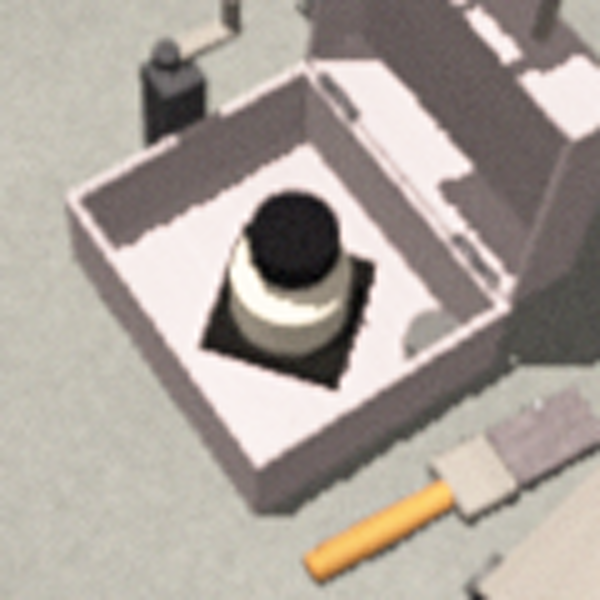

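View pics/t12z.png

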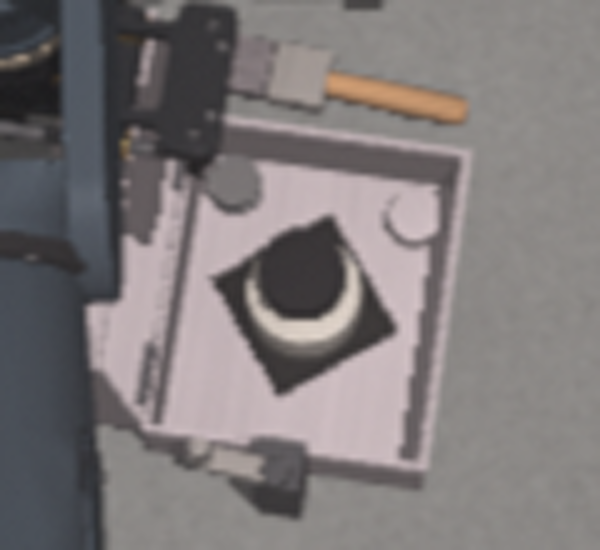

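```bash
python3 - <<'E'
from h import *
from scipy.optimize import least_squares
a=np.linspace(0,2*np.pi,73)
def bbox(n,x,y):
    q=np.vstack([np.c_[x+.028*np.cos(a),y+.028*np.sin(a),0*a+z] for z in(.084,.112)])
    u=proj(n,q);return np.r_[u.min(0),u.max(0)]
T=unz([(258,228),(352,318)],(190,115),5).ravel();S=unz([(246,192),(343,287)],(215,170),5).ravel()
for f in 'tsb':
    def r(v):
        A=bbox('top',*v)-T;B=bbox('scene',*v)-S
        return {'t':A,'s':B,'b':np.r_[A,B]}[f]
    o=least_squares(r,[.62,0]);print(f,o.x,np.round(o.fun,1))
x,y=o.x
for n,f,of,nm in(('top','pics/t12z.png',(190,115),'tm'),('scene','pics/s12z.png',(215,170),'sm')):
    w=cv2.imread(f)
    for z in(.084,.112):
        q=(proj(n,np.c_[x+.028*np.cos(a),y+.028*np.sin(a),0*a+z])+.5-of)*5
        cv2.polylines(w,[q.astype(np.int32)],True,(0,0,255),1)
    cv2.imwrite(f'pics/{nm}.png',w[150:350,150:450])
cv2.imwrite('pics/tsm.png',np.hstack([cv2.imread('pics/tm.png'),cv2.imread('pics/sm.png')]))
E
```

```text
t [0.62185009 0.0043512 ] [ 0.4 -0.8 -0.4  0.8]
s [0.62624608 0.0044231 ] [ 0.1 -1.1 -0.1  1.1]
b [0.62411488 0.00452357] [ 0.3 -1.5 -0.4  0.1 -0.4 -1.6 -0.5  0.6]
```

View pics/tsm.png

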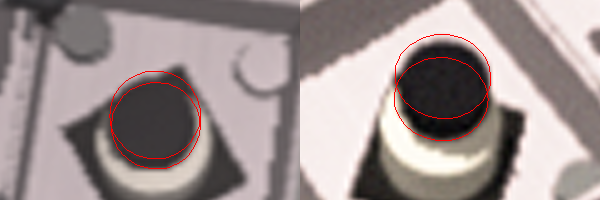

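The overlay puts the cap centre at about (0.623, 0.0045). The case is otherwise clear. I'll go above it with the jaws at yaw -42°, so the twist keeps the wide gripper body off the lid.

```bash
python3 -m crank '[[[4.12,-0.08,0],[0,0,0]],[[4.12,-0.08,0],[0,0,0]],[[4.12,-0.08,0],[0,0,0]],[[0,0,0],[0,0,-0.144]],[[0,0,0],[0,0,-0.144]],[[0,0,0],[0,0,-0.144]],[[0,0,0],[0,0,-0.144]],[[0,0,0],[0,0,-0.144]],[[0,0,0],[0,0,-0.144]],[[0,0,0],[0,0,-0.144]],[[0,0,4],[0,0,0]],[[0,0,4],[0,0,0]]]' -1
python3 -m crank '[[[0,0,4],[0,0,0]],[[0,0,4],[0,0,0]],[[0,0,4],[0,0,0]],[[0,0,3],[0,0,0]],[[0,0,0],[0,0,0]]]'
python3 - <<'E'
from h import *
p,R,s=st()
snap('scene','s13.png',(205,130),(335,260),4.4)
E
```

```text
time_s: 24.55
position: [0.6204, 0.0043, 0.2492]
tcp_rot: [[0.746, -0.665, -0.0], [-0.665, -0.746, 0.0], [-0.0, -0.0, -1.0]]
force: [1.0, -0.7, -0.9]
opening: 0.998
time_s: 25.05
position: [0.6147, 0.0051, 0.0944]
tcp_rot: [[0.746, -0.666, -0.015], [-0.666, -0.746, 0.003], [-0.013, 0.008, -1.0]]
force: [-0.5, 0.7, -0.5]
opening: 0.998
t 25.05 p [0.6147 0.0051 0.0944] yaw -41.73 tilt [-0.0151  0.0028] F [-0.5  0.7 -0.5] M [-0.08  0.14  0.04] open 0.998 q [-9.9 36.3 87.5  0.  57.1 31.8]
```

View pics/s13.png

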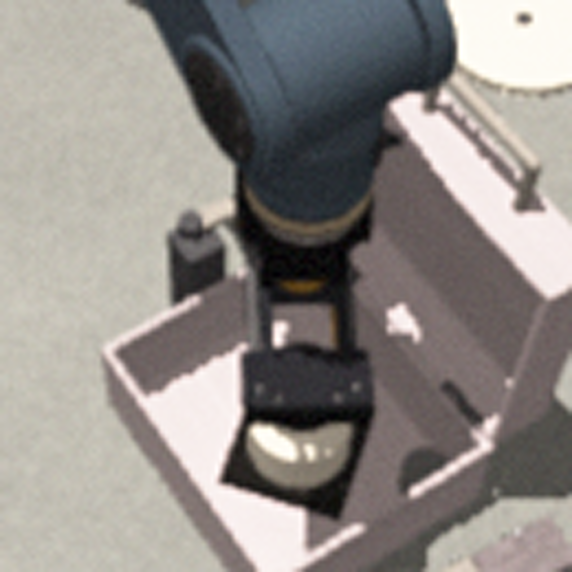

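```bash
python3 -m crank '[[[0,0,0],[0,0,0]],[[0,0,0],[0,0,0]]]'
python3 - <<'E'
from h import *
p,R,s=st()
d=np.array([.623,.0045,.046])-p;print('tool delta cm',R.T@d*100)
E
```

```text
time_s: 25.3
position: [0.6224, 0.0039, 0.1028]
tcp_rot: [[0.747, -0.665, 0.003], [-0.665, -0.747, -0.001], [0.003, -0.002, -1.0]]
force: [0.0, -0.2, -0.2]
opening: 1.001
t 25.3 p [0.6224 0.0039 0.1028] yaw -41.71 tilt [ 0.0034 -0.0005] F [ 0.  -0.2 -0.2] M [-0.08  0.11 -0.01] open 1.001 q [-9.9 35.7 87.   0.  57.1 31.8]
tool delta cm [-0.01023199 -0.07478873  5.68099213]
```

```bash
python3 -m crank '[[[0,0,1.5],[0,0,0]],[[0,0,1],[0,0,0]],[[0,0,0],[0,0,0]]]'
```

```text
time_s: 25.6
position: [0.6203, 0.0042, 0.0757]
tcp_rot: [[0.746, -0.665, -0.001], [-0.665, -0.746, 0.0], [-0.001, 0.001, -1.0]]
force: [-0.6, 0.3, -0.2]
opening: 0.997
```

```bash
python3 -m crank '[[[0,0,1],[0,0,0]],[[0,0,0.6],[0,0,0]],[[0,0,0],[0,0,0]]]'
```

```text
time_s: 25.9
position: [0.6202, 0.0042, 0.059]
tcp_rot: [[0.746, -0.665, -0.002], [-0.665, -0.746, 0.0], [-0.002, 0.001, -1.0]]
force: [-0.2, 0.4, 0.6]
opening: 1.0
```

```bash
python3 -m crank '[[[0,0,0.8],[0,0,0]],[[0,0,0.6],[0,0,0]],[[0,0,0],[0,0,0]],[[0,0,0],[0,0,0]]]'
```

```text
time_s: 26.3
position: [0.6208, 0.0041, 0.0456]
tcp_rot: [[0.747, -0.665, -0.001], [-0.665, -0.747, 0.0], [-0.0, 0.0, -1.0]]
force: [-0.4, -0.2, 0.6]
opening: 1.001
```

```bash
python3 -m crank '[[[0.1,-0.15,0],[0,0,0]],[[0,0,0],[0,0,0]],[[0,0,0],[0,0,0]],[[0,0,0],[0,0,0]],[[0,0,0],[0,0,0]],[[0,0,0],[0,0,0]],[[0,0,0],[0,0,0]]]' 1
python3 - <<'E'
from h import *
p,R,s=st();print('F tool',R.T@np.array(s['force']))
E
```

```text
time_s: 27.0
position: [0.6238, 0.0038, 0.0461]
tcp_rot: [[0.746, -0.666, 0.002], [-0.666, -0.746, -0.001], [0.002, -0.001, -1.0]]
force: [1.9, -3.1, -1.8]
opening: 0.618
t 27.0 p [0.6238 0.0038 0.0461] yaw -41.72 tilt [ 0.002  -0.0009] F [ 1.9 -3.1 -1.8] M [-0.45 -0.22 -0.02] open 0.618 q [-9.9 40.3 88.7 -0.  50.9 31.9]
F tool [3.45272699 1.08431442 1.85014136]
```

The cap is gripped (opening about 54 mm) with small side forces. Pressing down.

```bash
python3 -m crank '[[[0.05,0,0.3],[0,0,0]],[[0,0,0.3],[0,0,0]],[[0,0,0],[0,0,0]],[[0,0,0],[0,0,0]]]'
```

```text
time_s: 27.4
position: [0.6237, 0.0039, 0.0412]
tcp_rot: [[0.747, -0.665, 0.001], [-0.665, -0.747, -0.001], [0.001, -0.0, -1.0]]
force: [-1.3, -3.6, 6.8]
opening: 0.622
```

```bash
python3 -m crank '[[[0,0,0.17],[0,0,0]],[[0,0,0],[0,0,0]],[[0,0,0],[0,0,-0.1]],[[0,0,0],[0,0,-0.1]],[[0,0,0],[0,0,-0.1]],[[0,0,0],[0,0,0]]]'
python3 - <<'E'
from h import *
p,R,s=st()
E
```

```text
time_s: 28.0
position: [0.6242, 0.0043, 0.04]
tcp_rot: [[0.911, -0.413, 0.003], [-0.413, -0.911, -0.0], [0.002, -0.001, -1.0]]
force: [0.5, -0.2, 7.3]
opening: 0.623
t 28.0 p [0.6242 0.0043 0.04  ] yaw -24.42 tilt [ 0.0026 -0.0001] F [ 0.5 -0.2  7.3] M [-0.22  0.08  0.01] open 0.623 q [-9.9 40.9 88.8  0.  50.2 14.5]
```

Pressed about 6 mm with 7 N, and it turns with almost no moment, so the cap is rotating. I'll finish the twist.

```bash
python3 -m crank '[[[0,0,0],[0,0,-0.1]],[[0,0,0],[0,0,-0.1]],[[0,0,0],[0,0,-0.1]],[[0,0,0],[0,0,-0.1]],[[0,0,0],[0,0,-0.1]],[[0,0,0],[0,0,-0.1]],[[0,0,0],[0,0,-0.1]],[[0,0,0],[0,0,-0.1]],[[0,0,0],[0,0,0]],[[0,0,0],[0,0,0]]]'
python3 - <<'E'
from h import *
p,R,s=st();snap('scene','s14.png',(205,130),(335,260),4.4)
E
```

```text
time_s: 29.0
position: [0.6244, 0.0045, 0.04]
tcp_rot: [[0.932, 0.364, 0.003], [0.364, -0.932, 0.0], [0.003, 0.001, -1.0]]
force: [0.8, -0.6, 8.2]
opening: 0.618
t 29.0 p [0.6244 0.0045 0.04  ] yaw 21.33 tilt [0.0029 0.0001] F [ 0.8 -0.6  8.2] M [-0.09  0.03 -0.  ] open 0.618 q [ -9.8  40.9  88.8   0.   50.2 -31.2]
```

View pics/s14.png

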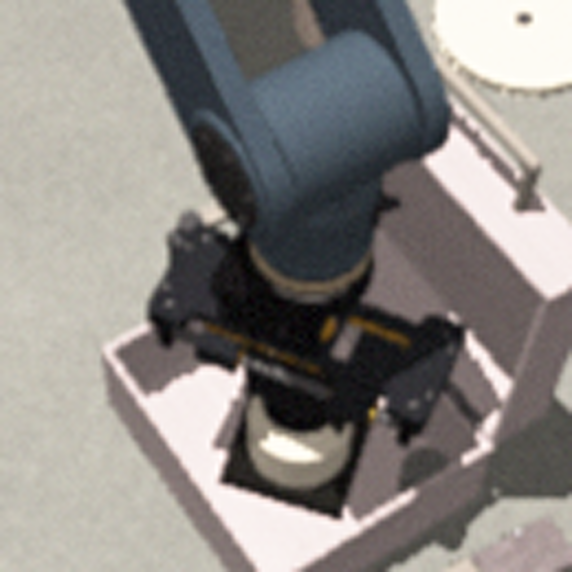

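```bash
python3 -m crank '[[[0,0,-0.5],[0,0,0]],[[0,0,-0.5],[0,0,0]],[[0,0,-0.3],[0,0,0]],[[0,0,0],[0,0,0]]]'
```

```text
time_s: 29.45
position: [0.6236, 0.0042, 0.0515]
tcp_rot: [[0.932, 0.363, 0.001], [0.363, -0.932, -0.0], [0.001, 0.001, -1.0]]
force: [1.8, -1.1, 1.8]
opening: 0.616
```

```bash
python3 -m crank '[[[0,0,-0.6],[0,0,0]],[[0,0,-0.8],[0,0,0]],[[0,0,-0.8],[0,0,0]],[[0,0,0],[0,0,0]]]'
python3 -m crank '[[[0,0,-0.8],[0,0,0]],[[0,0,-0.8],[0,0,0]],[[0,0,-0.5],[0,0,0]],[[0,0,0],[0,0,0]],[[0,0,0],[0,0,0]],[[0,0,0],[0,0,0]]]'
python3 - <<'E'
from h import *
p,R,s=st();snap('scene','s15.png',(205,110),(335,240),4.4);snap('top','t15.png',(185,110),(315,240),4.4)
E
```

```text
time_s: 29.85
position: [0.6229, 0.0044, 0.0745]
tcp_rot: [[0.932, 0.364, 0.0], [0.364, -0.932, 0.0], [0.0, -0.0, -1.0]]
force: [0.5, 0.2, 0.5]
opening: 0.617
time_s: 30.45
position: [0.6228, 0.0042, 0.094]
tcp_rot: [[0.932, 0.363, -0.001], [0.363, -0.932, 0.0], [-0.001, -0.0, -1.0]]
force: [0.1, -0.6, -0.7]
opening: 0.619
t 30.45 p [0.6228 0.0042 0.094 ] yaw 21.31 tilt [-0.0008  0.0001] F [ 0.1 -0.6 -0.7] M [-0.05  0.04 -0.01] open 0.619 q [ -9.9  36.5  87.1  -0.   56.5 -31.2]
```

View pics/s15.png

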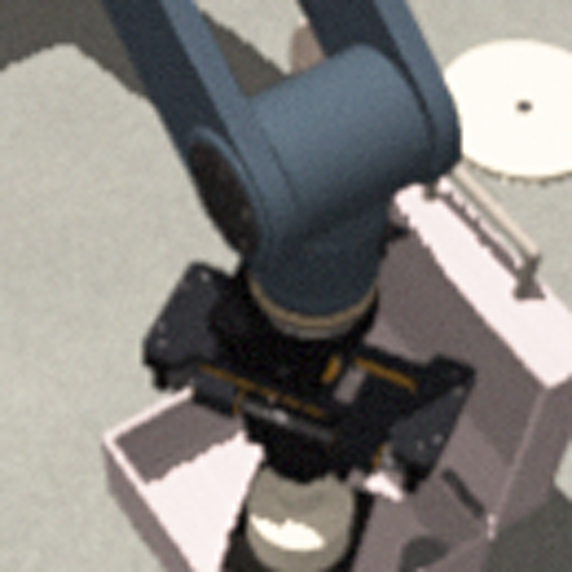

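View pics/t15.png

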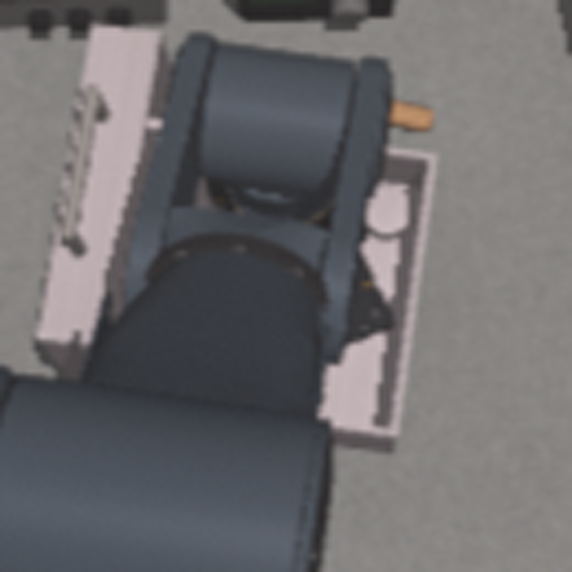

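```bash
python3 - <<'E'
from h import *
a=np.linspace(0,2*np.pi,73);im=capture('scene')['pixels'][:,:,::-1]
o=(245,170);w=cv2.resize(im[o[1]:o[1]+75,o[0]:o[0]+75],None,fx=8,fy=8,interpolation=cv2.INTER_CUBIC)
w=np.clip((w/255.)**.5*255,0,255).astype(np.uint8)
for z,r,c in((.084+.048,.028,(0,0,255)),(.112+.048,.028,(0,0,255)),(.101,.016,(255,0,0)),(.071,.016,(255,0,0)),(.06,.037,(0,255,0))):
    q=(proj('scene',np.c_[.6235+r*np.cos(a),.0043+r*np.sin(a),0*a+z])+.5-o)*8
    cv2.polylines(w,[q.astype(np.int32)],True,c,1)
cv2.imwrite('pics/s16.png',w)
E
```

```text
(no output)
```

View pics/s16.png

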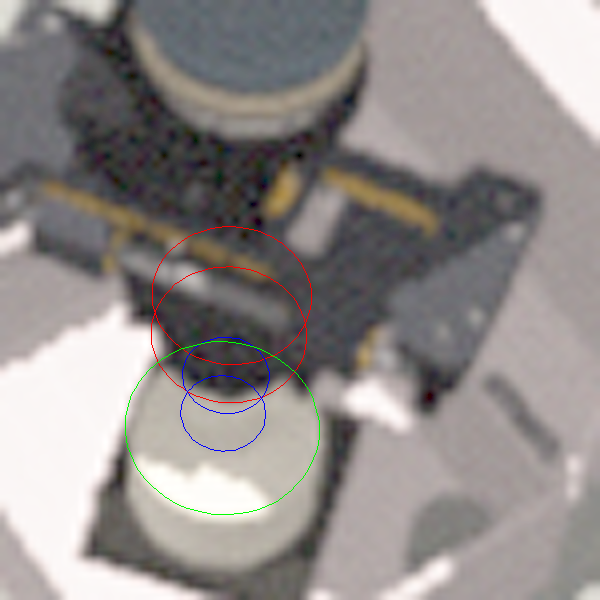

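The black cap's lower edge coincides with the projected circle for a cap lifted about 48 mm, so it is off the bottle. I'll turn it back slightly to get more clearance from the lid, let it settle and do a final check.

```bash
python3 -m crank '[[[0,0,0],[0,0,0.1]],[[0,0,0],[0,0,0.1]],[[0,0,0],[0,0,0.1]],[[0,0,0],[0,0,0]],[[0,0,0],[0,0,0]],[[0,0,0],[0,0,0]],[[0,0,0],[0,0,0]],[[0,0,0],[0,0,0]]]'
python3 - <<'E'
from h import *
p,R,s=st();print(np.abs(s['qvel']).max())
cv2.imwrite('pics/fin.png',capture('scene')['pixels'][:,:,::-1])
E
```

```text
time_s: 31.4
position: [0.6231, 0.0042, 0.0942]
tcp_rot: [[0.997, 0.072, -0.0], [0.072, -0.997, -0.0], [-0.0, 0.0, -1.0]]
force: [-0.6, 0.7, 0.2]
opening: 0.616
t 31.4 p [0.6231 0.0042 0.0942] yaw 4.16 tilt [-0.0001 -0.    ] F [-0.6  0.7  0.2] M [-0.16  0.08  0.03] open 0.616 q [ -9.9  36.5  87.   -0.   56.5 -14. ]
0.10250951557602889
```

View pics/fin.png

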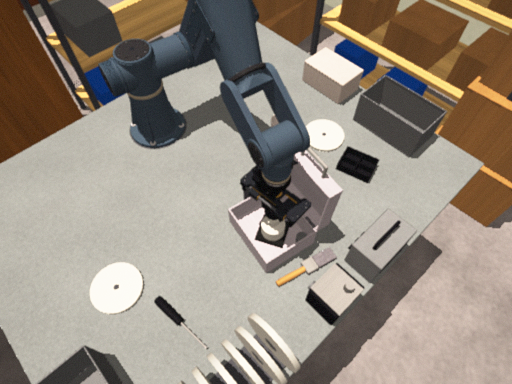

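The final view shows the lid open at about (320,190) and the cap held above the bottle at (272,228). The brush, reels, tray and screwdriver are where they were at the start.

```bash
python3 - <<'E'
from rig import bot
print(bot.hand_in())
E
```

```text
the job is handed in; nothing more can be done
None
```

I handed the job in at about 31 s. The latch and lid are open, and the gripper is still holding the cap above the bottle. No verdict came back.

**What I did**
- **Latch:** swung to about 1.49 rad (clear from 1.23).
- **Lid:** opened by its bar to about 1.6 rad and left upright.
- **Cap:** pressed down about 6 mm at 7–8 N, turned 1.1 rad anticlockwise while pressed, and lifted off. At the end I turned it back about 0.3 rad in the air to get more room from the lid.

**Last checks**
- **Grip:** the opening reads about 54 mm on the 56 mm cap, outside force is near zero, the tool is vertical, and the joints are almost still.
- **Cap position:** an overlay on the picture, just before that last turn, put the cap's underside about 3 cm above the bottle mouth.
- **Bystanders:** the brush, both reels, the tray and the screwdriver look unmoved in the last view. The tin, spool and cup were at least partly hidden there, but earlier views showed them in place.

**What disagreed or went wrong**
- **Height error:** the reported tool position is about 35 mm lower than the real fingertips. Because of this, my first try at the latch missed without touching anything. I measured the offset by touching the lid and used it from then on.
- **Too much force:** that touch reached about 61 N at the wrist, because I ran several steps without reading the force in between. It should have been the fingertips on the lid, which is under the 120 N wrist limit. I inferred this from the geometry and did not see the contact, and the 40 N limit applies to the gripper's body.
- **Camera mismatch:** the two cameras placed the cap about 4 mm apart, and the grip tolerated that.

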